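# Kick a charged battery pack out of its dock and latch it into an instrument

## Robot

A 7-joint arm with a two-finger parallel gripper is mounted at the origin on a cart in front of the work surface, level with it; the furniture and walls round the work are solid. World frame = base frame: x ahead of the robot, y to its left, z up, the work surface at z = 0. Lengths are in mm, angles in rad, forces in N, time in s.
With the tool pointing down it reaches from about 400 to 875 mm from the base axis. Payload 4.4 kg.
Tool frame: the origin (TCP) lies at the very end of the fingers, on their centre line; the grasp point (between the pads) lies 19 mm behind it; z points along the fingers, y is the line along which they close (so a half turn about z gives the same grasp; the last joint's range is limited). The gripper opens to 85 mm and grips with 20 to 120 N. Pads are 22 mm wide; open, the fingers measure 114 mm over their backs; the gripper's body (76 mm by 85 mm) begins 54 mm behind the grasp point. The pads swing forward as they close: fully open they stand 13 mm farther back than shut.
Start: joints at [-1.199, 0.628, 0.038, 1.517, -0.027, 0.996, -0.02], TCP at [275.545, 588.721, 231.313] pointing down, gripper open.
Joint ranges: [-3.06, 3.06], [-0.37, 2.12], [-1.25, 1.32], [0.18, 2.47], [-1.1, 4.24], [0.23, 1.98], [-2.94, 2.94]. Speed limits (rad/s): [2.57, 2.57, 3.14, 3.14, 3.14, 3.14, 3.14].

## Interface

Orientations are given as [roll, pitch, yaw] about the fixed x, y, z axes, in that order (R = Rz(yaw) Ry(pitch) Rx(roll)).
In Python, from cell import ctrl gives the robot as it stands.
- The arm moves only by the tool jog_arm, never from a script. Its argument "plan" is a list of rows, each an object of numbers: "tx", "ty", "tz": the shift along the tool's x, y, z as a fraction of full scale; "wx", "wy", "wz": the turn, a rotation vector about the tool's x, y, z as a fraction of full scale; "claw": the closure, from 0 (fully open) to 1 (shut). In form: [{"tx": .., "ty": .., "tz": .., "wx": .., "wy": .., "wz": .., "claw": ..}, ...]. A call has 1 to 12 rows; each row is the pose to reach, as a shift and turn from the pose commanded when the call began, along the tool's axes at that moment; what a row does not reach only later rows make up. Full scale, the value 1, is 300 mm for a shift and 90 degrees for a turn. A row lasts 1/10 s, in which the tool goes at most 50 mm and 8.59 degrees, less where a joint would pass 70% of its speed; a pose out of reach is approached as far as the arm can. A call with a number of a shift or a turn outside -1 to 1 is refused whole. A call with a gripper value outside its range is refused whole. The fingers move at their own pace and stop on an object; the grip force is fixed at half the most. Time passes only in rows, so rows that repeat a pose let the fingers close. It gives the time, the measured TCP pose, the force, the opening and the grip force at its end, in the units of the state.
- ctrl.read_state(): the state, without advancing time (a new reading comes with each control period).
- ctrl.get_image(name): name is "side" or "top" or "wrist"; returns a dict with "img" (384x512x3 uint8, red, green, blue), "depth" (384x512 float32, mm along the optical axis (not along the pixel's ray), 0 where there is no reading), "fx", "fy", "cx", "cy" (pixels), "distortion" ([k1, k2, p1, p2, k3] as OpenCV has them; the pictures are not rectified), "position" and "orientation" of the camera in the world; the wrist camera has in their place "hand_eye" (4x4, takes a point from camera to tool coordinates, whose origin is the TCP and whose axes are the flange's). Camera axes: x right, y down, z forward; pixel columns grow to the right and rows downward; lengths in mm; the calibration is good to about 2 mm. A picture is of the moment at which its call begins: read the wrist's pose just before it.
- ctrl.finish_job(): hands the job in; it is judged then, once.
Trained networks look in a picture, given as the dict that the camera call returned (one of the last four; its "shot" number tells which), for a name from the list of things; names that differ only in an ending like _2 or _b are one class to them, and where a whole thing is asked for, a point or a joint stands for the part that bears it (a point fixed in the world has none). Each returns a list of dicts, best first, with "score" (0 to 1); they miss things now and then, are a little off and sometimes report something else, mostly with a low value. They report only what shows in the picture. A call takes as long as a camera call.
- ctrl.trace(picture, thing): "pixels" (384x512 bool, what is visible of it) and "extent" ([centre column, centre row, width, height] in pixels, round what is visible of it).
The state is a dict: "clock": time; "qpos": joint angles; "qd": joint speeds; "tau": joint torques, N m; "eef_pos": TCP position; "tool_rot": TCP orientation; "force": force on the tool from outside, world axes, zero at the start; "torque": the same for the moment, N m; "width": finger opening in mm; "gripper_force": force on a finger pad.
Only numpy, scipy, OpenCV 4.12 (cv2) and the standard library are available. Lean on these libraries where they do the work, as an engineer would, in place of code of your own. Each camera call takes 0.05 s, during which the arm holds its last target. There are 200 camera calls.

## Task

The battery pack in the charging dock is charged. Press the dock's ejector pedal right down so that the pack's tail end is kicked up, take the pack out and fit it in the open battery bay of the instrument: hook its nose under the bay's lip first, swing the tail down flat under control (do not let it drop), then slide the bolt fully home over the tail. Leave the other things on the desk where they are.

Things in the scene. Friction and masses are not known exactly. Their poses are not given: they have to be found in the camera images.
- dock: grey charging dock fixed to the desk, 146 mm long (x), 109 mm wide (y), flat top 51 mm above the desk. Origin: under the middle of its well, on the desk; x axis points along the well from the pedal end to the nose end
- dock_well (a point): middle of the dock's well floor, 20 mm above the desk. The well is 122 x 65 mm; its nose end wall is low (30 mm above the desk), the other walls reach 51 mm, so the pack's top stands just 1 mm above them and its sides cannot be gripped. A slot in the floor lets the ejector's toe rise from below under the tail half of the pack
- ejector (a joint): angle of the dock's ejector rocker: 0 = pedal up, toe below the floor; 0.48 rad = pedal fully down, toe up: the pack then rests with its nose on the well floor and its tail raised, pitched about 0.32 rad. Stiff hinge that stays where it is left; about 5 to 9 N on the pedal moves it
- pedal_top (a point): middle of the top face of the black ribbed pedal (36 x 50 mm), beyond the tail end of the dock. It starts about 52 mm above the desk, 149 mm from the dock's origin along its -x; fully down it is about 25 mm above the desk and 157 mm from the origin
- pack_mid (a point): centre of the black battery pack, a box 118 (x) x 62 (y) x 32 mm (z), 0.22 to 0.34 kg; x axis from tail to nose, z axis out of its labelled top. At the start it lies flat in the dock's well with its nose at the dock's low end wall (dock +x). Grip it across its 62 mm width
- pack_nose (a point): middle of the pack's upper nose edge, 59 mm along x and 16 mm up from the pack's centre
- instrument: grey instrument base fixed to the desk, 208 x 112 mm, with an open battery bay on top. Origin: under the middle of the bay, on the desk; x axis points along the bay from the bolt to the lip. A fixed block with rails that guide the bolt stands from x = -82 to -128 mm, |y| < 24 mm, 39 mm above the bay floor
- bay_floor (a point): middle of the bay floor, 26 mm above the desk. The bay is 122 mm long: x from -61 mm (low tail stop, 9 mm high, 6 mm thick) to +61 mm (nose wall). Side guides 9 mm high stand at y = +-33 to +-39 mm
- bay_lip (a point): middle of the lower edge of the fixed steel lip, 90 mm wide, which overhangs the bay's nose end by 8 mm: x = 53 mm from the bay's middle, 38 mm above the bay floor. The pack cannot go in flat; its nose must pass under this lip first while its tail is still up
- bolt (a joint): travel of the steel bolt towards the bay (instrument +x): 0 = withdrawn, tip at x = -79 mm; 0.034 m = fully home, tip at x = -45 mm, over the tail of a flat pack (bolt's underside 34 mm above the bay floor, pack's top 32 mm). Friction 1.5 N; it stays where it is left
- bolt_tab (a point): middle of the top of the bolt's upright tab, 8 mm thick (x), 26 mm wide, 15 mm tall above the bolt's 5 mm plate; its top is 54 mm above the bay floor, 34 mm behind the bolt's tip. Push it from its -x side
- side_cutter: side cutter with red grips lying on the desk, 116 x 47 x 12 mm; bystander, origin under its middle
- mouse: black computer mouse, 112 x 62 x 34 mm; bystander, origin under its middle
- tape_roll: brown roll of tape, 81 mm across, 19 mm high; bystander, origin under its middle
- screw_tray: small grey tray with screws, 70 x 95 x 16 mm; bystander, origin under its middle
- drink_cup: plain beaker, 83 mm across, 92 mm high; bystander, origin under its middle

How it is judged:
By the outcome, as a careful person would: the job done as asked, in the order asked, and still so for the second after the job is handed in, with the robot touching nothing.
It also fails if it takes over 64 s, if anything falls off the work surface, if the arm or the gripper's body presses on something with over 40 N, if the wrist force passes 120 N, or if a joint passes its speed limit or range.

## Working session

There is one attempt and no reset: what is moved stays moved. The work goes in short steps, Python scripts to look and compute and a tool call to move; the robot and the scene stay as the last step left them, time stands still between calls to the robot, and variables do not carry over. Pictures are saved under pics/ and viewed, at most 11 in all, crops included, and the job is handed in when it is done.

Besides the shell and the picture viewer there is one more tool, called as name(argument=value, ...) on one line, values as JSON. jog_arm: Moves the arm, as the interface text tells. Shift numbers are shares of 300 mm and turn numbers shares of 90 degrees, none past 1 either way. Its arguments: {"type":"object","properties":{"plan":{"type":"array"}},"required":["plan"]}

```bash
mkdir -p pics; cat > h.py <<'E'
import numpy as np, cv2
from scipy.spatial.transform import Rotation as Ro
from cell import ctrl
def pose():
    s=ctrl.read_state(); T=np.eye(4); T[:3,:3]=Ro.from_euler('xyz',s['tool_rot']).as_matrix(); T[:3,3]=s['eef_pos']; return T,s
def shot(n):
    T,s=pose(); p=ctrl.get_image(n)
    if n=='wrist': p['T']=T@np.array(p['hand_eye'])
    else:
        o=np.array(p['orientation']); C=np.eye(4)
        C[:3,:3]=o if o.shape==(3,3) else (Ro.from_euler('xyz',o).as_matrix() if o.size==3 else Ro.from_quat(o).as_matrix())
        C[:3,3]=p['position']; p['T']=C
    return p
def cloud(p,mask=None):
    d=p['depth']; m=(d>0) if mask is None else (mask&(d>0))
    v,u=np.nonzero(m); K=np.array([[p['fx'],0,p['cx']],[0,p['fy'],p['cy']],[0,0,1.]])
    q=cv2.undistortPoints(np.stack([u,v],1).astype(float).reshape(-1,1,2),K,np.array(p['distortion'])).reshape(-1,2)
    z=d[v,u]; P=np.c_[q*z[:,None],z]
    return P@p['T'][:3,:3].T+p['T'][:3,3],u,v
def save(p,name): cv2.imwrite('pics/'+name,p['img'][:,:,::-1])
E
python3 - <<'E'
from h import *
print(ctrl.read_state())
for n in ['top','side']:
    p=shot(n); save(p,n+'1.png'); print(n,p['T'].round(2).tolist(),p['orientation'])
    for t in ['dock','pedal_top','pack_mid','instrument','bolt','side_cutter','mouse','tape_roll','screw_tray','drink_cup']:
        for r in ctrl.trace(p,t)[:2]:
            P,u,v=cloud(p,r['pixels'])
            if len(P)<10: continue
            hi=P[:,2]>np.percentile(P[:,2],95)-6
            (c,w,a)=cv2.minAreaRect(P[:,:2].astype(np.float32))
            print(t,round(r['score'],2),np.round(r['extent']),'rect',np.round(c),np.round(w),round(a,1),'med',np.median(P,0).round(),'z95',np.percentile(P[:,2],95).round())
E
```

```text
{'clock': 0.0, 'qpos': array([-1.19882568,  0.62931042,  0.0384472 ,  1.51837134, -0.02700517,
        0.99630181, -0.01999676]), 'qd': array([-0.00139951,  0.00059919, -0.00071323, -0.00038703, -0.0004471 ,
       -0.00042762,  0.00203943]), 'tau': array([ 3.47479443e-05, -5.63400793e+01,  1.22565676e+00, -1.93446279e+01,
        1.08754591e-02,  1.04121826e-02, -1.20430394e-05]), 'eef_pos': array([275.25920775, 588.15025214, 230.41126101]), 'tool_rot': array([-3.13971995e+00,  2.17302564e-05,  2.70381814e+00]), 'force': array([ 0.0117719 , -0.23111354, -0.0508222 ]), 'torque': array([-0.01372068,  0.05903089, -0.04939925]), 'gripper_force': 0.0, 'width': 85.35656041131156}
top [[0.01, -1.0, 0.06, 504.98], [-1.0, -0.01, -0.01, 64.04], [0.01, -0.06, -1.0, 1234.78], [0.0, 0.0, 0.0, 1.0]] [-3.08275437 -0.01444201 -1.56457738]
dock 0.55 [347. 195.  47.  88.] rect [ 568. -225.] [241. 132.] 14.7 med [ 552. -221.   47.] z95 54.0
pedal_top 0.74 [362. 218.  21.  38.] rect [ 499. -248.] [104.  65.] 0.3 med [ 474. -235.   49.] z95 56.0
pedal_top 0.52 [346. 178.  25.  45.] rect [ 608. -205.] [1
[... 2237 characters left out ...]
utter 0.6 [273. 226.  14.  29.] rect [632.   8.] [122.  46.] 83.3 med [635.  -0.  10.] z95 13.0
mouse 0.89 [187. 234.  46.  26.] rect [417. -14.] [95. 88.] 44.4 med [420. -26.  22.] z95 32.0
mouse 0.73 [362. 287.  47.  63.] rect [ 782. -223.] [160.  92.] 56.8 med [ 766. -258.   61.] z95 92.0
tape_roll 0.68 [200. 158.  22.  17.] rect [455. 385.] [107.  87.] 37.0 med [446. 365.  16.] z95 21.0
screw_tray 0.72 [190. 234.  40.  22.] rect [421. -17.] [108.  47.] 7.9 med [422. -26.  23.] z95 32.0
screw_tray 0.57 [289. 167.  23.  21.] rect [753. 276.] [ 69. 150.] 13.0 med [741. 309.   5.] z95 17.0
drink_cup 0.69 [362. 288.  45.  58.] rect [ 765. -258.] [82. 80.] 56.9 med [ 765. -259.   61.] z95 91.0
```

```bash
python3 - <<'E'
from h import *
a=cv2.imread('pics/top1.png')[100:270,130:400]; a=cv2.resize(a,None,fx=2.9,fy=2.9)
cv2.imwrite('pics/t.png',a[:590])
p=shot('top')
P,u,v=cloud(p)
# heightmaps stats
def sel(x0,x1,y0,y1,z0,z1): 
    m=(P[:,0]>x0)&(P[:,0]<x1)&(P[:,1]>y0)&(P[:,1]<y1)&(P[:,2]>z0)&(P[:,2]<z1); return P[m]
for nm,a in {'dock':(500,720,-310,-130,44,60),'pedal':(430,498,-290,-190,40,60),'inst>20':(420,680,80,280,18,90),'lip>57':(560,700,80,250,57,90),'boltblock':(420,530,130,240,55,75),'tab':(420,530,130,240,75,95)}.items():
    q=sel(*a); c,w,an=cv2.minAreaRect(q[:,:2].astype(np.float32)); print(nm,len(q),np.round(c,1),np.round(w,1),round(an,1),q.mean(0).round(1),np.median(q[:,2]).round(1))
print('desk',np.median(sel(500,600,-100,-50,-20,20)[:,2]))
E
```

```text
dock 1753 [ 607.9 -203.4] [146.9 109.5] 14.6 [ 604.8 -203.    50.5] 50.5
pedal 227 [ 468.4 -240. ] [40.2 51. ] 13.3 [ 466.5 -241.1   51.1] 51.0
inst>20 2927 [550.8 172.6] [112.6 219.1] 79.1 [556.2 171.6  33.7] 26.1
lip>57 234 [648.7 155.4] [87.4 20.1] 78.3 [648.4 155.   67.3] 67.3
boltblock 318 [491.  184.2] [47.  72.3] 79.5 [484.2 185.4  63.4] 63.6
tab 25 [479.6 185.9] [24.7  6.2] 81.4 [479.7 186.6  79. ] 79.0
desk -0.8190906878119222
```

View pics/t.png

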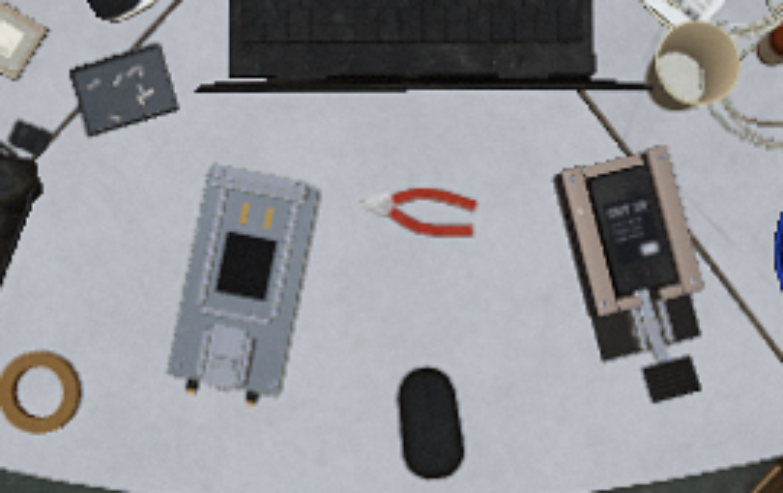

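View pics/side1.png

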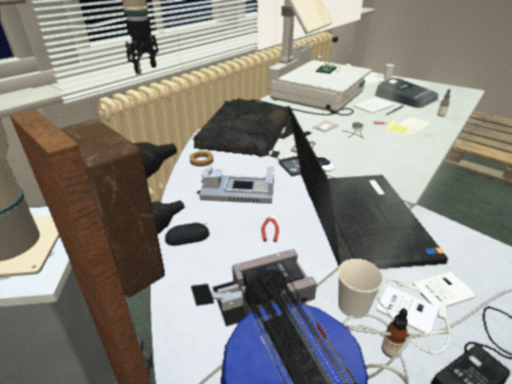

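Top view crop: the instrument is on the left (bolt at the bottom, lip at the top), the dock is on the right with its pedal at the bottom (crop ≈670,380), and the cutter and mouse lie between them. In the side view a brown upright stands at the left, in front of the dock (col 20–160), so I'll check which tall things are near the work.

```bash
python3 - <<'E'
from h import *
for n in ['top','side']:
    P,u,v=cloud(shot(n)); q=P[(P[:,2]>110)&(P[:,0]>-100)&(P[:,0]<900)&(abs(P[:,1])<600)]
    g={}
    for x,y,z in q: g.setdefault((int(x//100*100),int(y//100*100)),[]).append(z)
    print(n,[(k,len(z),int(min(z)),int(max(z))) for k,z in sorted(g.items()) if len(z)>3])
T,s=pose(); print(T.round(3)); print(np.array(ctrl.get_image('wrist')['hand_eye']).round(2))
E
```

```text
top [((0, -100), 18, 110, 134), ((0, 0), 20, 110, 131), ((200, -600), 8, 157, 223), ((200, 500), 1124, 247, 458), ((300, -500), 1331, 110, 492), ((300, -400), 334, 324, 472), ((300, 500), 192, 358, 440), ((400, -500), 931, 110, 472), ((400, -400), 891, 322, 473), ((500, -600), 518, 183, 262), ((500, -500), 1462, 110, 264), ((500, -400), 672, 110, 262), ((600, -600), 525, 184, 263), ((600, -500), 1177, 110, 262), ((600, -400), 295, 110, 195), ((600, 0), 18, 254, 258), ((600, 100), 36, 253, 259), ((700, -400), 6, 112, 117), ((700, -200), 120, 130, 259), ((700, -100), 158, 110, 260), ((700, 0), 142, 178, 259), ((700, 100), 111, 156, 261), ((800, -600), 908, 234, 346), ((800, -400), 4, 110, 116)]
side [((0, -100), 769, 110, 232), ((0, 0), 533, 110, 306), ((100, 100), 7, 474, 484), ((200, 500), 1248, 245, 461), ((300, -500), 5203, 110, 491), ((300, -400), 68, 470, 471), ((300, 500), 202, 315, 459), ((400, -500), 16385, 174, 491), ((400, -400), 600, 361, 472), ((500, -600), 941, 194, 262), ((500, -500), 6093, 135, 262), ((500, -400), 494, 186, 261), ((600, -600), 825, 186, 262), ((600, -500), 2678, 185, 261), ((600, -400), 61, 187, 192), ((600, 100), 12, 253, 257), ((700, -400), 24, 110, 115), ((700, -200), 599, 110, 259), ((700, -100), 465, 110, 258), ((700, 0), 352, 110, 258), ((700, 100), 246, 111, 258), ((800, -400), 14, 110, 114)]
[[-9.06000e-01  4.24000e-01 -0.00000e+00  2.75533e+02]
 [ 4.24000e-01  9.06000e-01  0.00000e+00  5.88732e+02]
 [ 0.00000e+00  0.00000e+00 -1.00000e+00  2.31311e+02]
 [ 0.00000e+00  0.00000e+00  0.00000e+00  1.00000e+00]]
[[   0.     -0.96   -0.29   75.43]
 [   1.      0.      0.     -0.34]
 [  -0.     -0.29    0.96 -142.4 ]
 [   0.      0.      0.      1.  ]]
```

```bash
python3 - <<'E'
from h import *
Q=np.vstack([cloud(shot(n))[0] for n in ['top','side']])
for x0 in range(250,750,50):
    for z0,z1 in [(60,150),(150,270),(270,520)]:
        m=Q[(Q[:,0]>=x0)&(Q[:,0]<x0+50)&(Q[:,2]>z0)&(Q[:,2]<z1)&(Q[:,1]<-262)&(Q[:,1]>-600)]
        if len(m)>5: print(x0,z0,'ymax',np.percentile(m[:,1],99.5).round())
def go(yaw,tilt,tgt):pass
E
cat >> h.py <<'E'
def plan(pos,R=None,T=None):
    """row numbers for target TCP pos (world), rotation matrix R, from pose T"""
    if T is None: T,_=pose()
    R0=T[:3,:3]; R=R0 if R is None else R
    t=R0.T@(np.array(pos)-T[:3,3])/300; w=Ro.from_matrix(R0.T@R).as_rotvec()/(np.pi/2)
    print('t',t.round(4),'w',w.round(4),'need rows',max(np.linalg.norm(t)*6,np.linalg.norm(w)*90/8.59).round(1))
def Rt(yaw,tilt):
    """tool x = -pack x, pack x at heading yaw(rad), pack nose pitched down by tilt"""
    return Ro.from_euler('z',yaw).as_matrix()@Ro.from_euler('y',tilt).as_matrix()@np.diag([-1,1,-1.])
E
python3 - <<'E'
from h import *
R=Rt(np.radians(14.5),0)
T,_=pose()
plan([400,330,231],R,T); plan([464,-241,231],R,T)
T2=T.copy();T2[:3,:3]=R;T2[:3,3]=[400,300,231]; plan([430,20,200],R,T2);
T2[:3,3]=[430,20,200];plan([464,-241,120],R,T2)
E
```

```text
350 60 ymax -407.0
350 150 ymax -407.0
350 270 ymax -385.0
400 60 ymax -450.0
400 150 ymax -452.0
400 270 ymax -383.0
450 60 ymax -432.0
450 270 ymax -381.0
500 60 ymax -381.0
500 150 ymax -393.0
550 60 ymax -370.0
550 150 ymax -381.0
600 60 ymax -371.0
600 150 ymax -386.0
650 60 ymax -391.0
650 150 ymax -410.0
700 60 ymax -263.0
t [-0.7413 -0.6053  0.0011] w [ 0.      0.     -0.4398] need rows 5.7
t [-1.7414e+00 -2.2386e+00  9.0000e-04] w [ 0.      0.     -0.4398] need rows 17.0
t [ 0.1369 -0.9286  0.1033] w [0. 0. 0.] need rows 5.7
t [ 0.1081 -0.8707  0.2667] w [0. 0. 0.] need rows 5.5
```

jog_arm(plan=[{"tx":-0.74,"ty":-0.605,"tz":0,"wx":0,"wy":0,"wz":-0.44,"claw":0},{"tx":-0.74,"ty":-0.605,"tz":0,"wx":0,"wy":0,"wz":-0.44,"claw":0},{"tx":-0.74,"ty":-0.605,"tz":0,"wx":0,"wy":0,"wz":-0.44,"claw":0},{"tx":-0.74,"ty":-0.605,"tz":0,"wx":0,"wy":0,"wz":-0.44,"claw":0},{"tx":-0.74,"ty":-0.605,"tz":0,"wx":0,"wy":0,"wz":-0.44,"claw":0},{"tx":-0.74,"ty":-0.605,"tz":0,"wx":0,"wy":0,"wz":-0.44,"claw":0},{"tx":-0.74,"ty":-0.605,"tz":0,"wx":0,"wy":0,"wz":-0.44,"claw":0},{"tx":-0.74,"ty":-0.605,"tz":0,"wx":0,"wy":0,"wz":-0.44,"claw":0}])

```text
clock: 2.2
eef_pos: [400.3, 329.7, 231.6]
tool_rot: [3.141, 0.001, -2.891]
force: [-0.3, 0.4, -0.5]
width: 85.5
gripper_force: 0.0
```

```bash
python3 - <<'E'
from h import *
plan([490,190,240])
E
```

```text
t [-0.1741 -0.5251 -0.0281] w [0. 0. 0.] need rows 3.3
```

jog_arm(plan=[{"tx":-0.174,"ty":-0.525,"tz":-0.028,"claw":0.5},{"tx":-0.174,"ty":-0.525,"tz":-0.028,"claw":1},{"tx":-0.174,"ty":-0.525,"tz":-0.028,"claw":1},{"tx":-0.174,"ty":-0.525,"tz":-0.028,"claw":1},{"tx":-0.174,"ty":-0.525,"tz":-0.028,"claw":1},{"tx":-0.174,"ty":-0.525,"tz":-0.028,"claw":1}])

```text
invalid input at $.plan[0]: expected keys tx, ty, tz, wx, wy, wz, claw
```

```bash
python3 - <<'E'
from h import *
p=shot('wrist'); save(p,'w1.png'); print(pose()[0].round(3))
P,u,v=cloud(p)
np.savez('w1.npz',P=P,u=u,v=v)
def sel(z0,z1,x0=400,x1=720,y0=80,y1=270):
    m=(P[:,0]>x0)&(P[:,0]<x1)&(P[:,1]>y0)&(P[:,1]<y1)&(P[:,2]>z0)&(P[:,2]<z1); return P[m]
for nm,a in {'lip':(60,75,600),'tab':(76,90,400,530),'block':(58,72,400,550),'floor':(22,30),'guides':(32,39)}.items():
    q=sel(*a); 
    if len(q)<20: print(nm,len(q)); continue
    c,w,an=cv2.minAreaRect(q[:,:2].astype(np.float32)); print(nm,len(q),np.round(c,1),np.round(w,1),round(an,1),q.mean(0).round(1))
E
```

```text
[[-9.68000e-01 -2.51000e-01  0.00000e+00  3.99534e+02]
 [-2.51000e-01  9.68000e-01  1.00000e-03  3.30982e+02]
 [-0.00000e+00  1.00000e-03 -1.00000e+00  2.31555e+02]
 [ 0.00000e+00  0.00000e+00  0.00000e+00  1.00000e+00]]
lip 0
tab 251 [478.9 190. ] [26.3  9.1] 80.0 [478.5 190.6  79. ]
block 2165 [483.9 188.9] [47.6 58.3] 79.5 [482.  190.4  64.4]
floor 8061 [553.9 175.7] [111.7 211.8] 79.1 [540.  170.2  25.7]
guides 980 [554.1 174.6] [ 78.2 193.6] 76.7 [557.9 157.3  34.6]
```

View pics/w1.png

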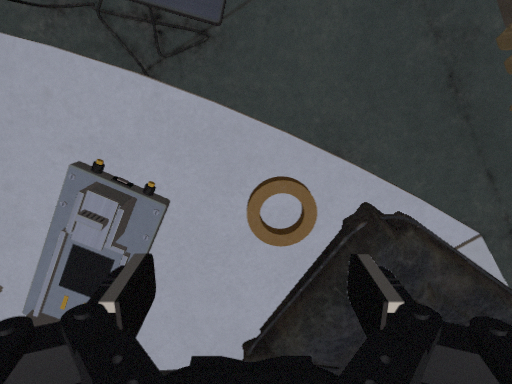

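The shot was taken from the old pose because the move was refused (every row needs all keys). It shows the instrument at the left edge (bolt tab around 95,215) and the tape roll in the middle. I'll move over the instrument and look again.

jog_arm(plan=[{"tx":-0.174,"ty":-0.525,"tz":-0.028,"wx":0,"wy":0,"wz":0,"claw":1},{"tx":-0.174,"ty":-0.525,"tz":-0.028,"wx":0,"wy":0,"wz":0,"claw":1},{"tx":-0.174,"ty":-0.525,"tz":-0.028,"wx":0,"wy":0,"wz":0,"claw":1},{"tx":-0.174,"ty":-0.525,"tz":-0.028,"wx":0,"wy":0,"wz":0,"claw":1},{"tx":-0.174,"ty":-0.525,"tz":-0.028,"wx":0,"wy":0,"wz":0,"claw":1},{"tx":-0.174,"ty":-0.525,"tz":-0.028,"wx":0,"wy":0,"wz":0,"claw":1}])

```text
clock: 2.85
eef_pos: [488.9, 193.1, 239.6]
tool_rot: [3.14, -0.0, -2.886]
force: [-0.4, 0.2, -0.3]
width: 0.5
gripper_force: 0.0
```

```bash
python3 - <<'E'
from h import *
p=shot('wrist'); save(p,'w2.png'); T,_=pose(); print(T[:3,3].round(1))
P,u,v=cloud(p)
def sel(z0,z1,x0=400,x1=720,y0=80,y1=270):
    m=(P[:,0]>x0)&(P[:,0]<x1)&(P[:,1]>y0)&(P[:,1]<y1)&(P[:,2]>z0)&(P[:,2]<z1); return P[m]
for nm,a in {'lip':(60,75,600),'tab':(76,90,400,530),'block':(58,72,400,550),'floor':(22,30),'guides':(32,39)}.items():
    q=sel(*a); 
    if len(q)<20: print(nm,len(q)); continue
    c,w,an=cv2.minAreaRect(q[:,:2].astype(np.float32)); print(nm,len(q),np.round(c,1),np.round(w,1),round(an,1),q.mean(0).round(1))
plan([430,0,200],None,T); plan([464,-241,120],None,T)
E
```

```text
[488.6 193.6 239.6]
lip 267 [643.7 139.4] [52.9 20.2] 80.5 [638.4 124.1  67.6]
tab 243 [479.  189.3] [25.3  8.5] 78.2 [479.  189.2  79.4]
block 2292 [484.6 188.6] [47.2 58.3] 79.3 [483.4 188.3  64.5]
floor 10551 [552.8 175.5] [111.9 214.5] 79.2 [547.5 168.9  25.8]
guides 1207 [554.2 174.6] [ 79.1 192.2] 76.6 [569.3 159.8  34.7]
t [ 0.3528 -0.5746  0.1312] w [0. 0. 0.] need rows 4.1
t [ 0.4475 -1.3807  0.3966] w [0. 0. 0.] need rows 9.0
```

View pics/w2.png

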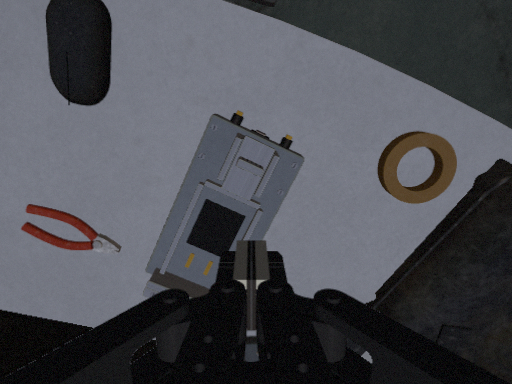

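```bash
python3 - <<'E'
from h import *
print([ctrl.read_state()['eef_pos'].round(1).tolist() for _ in range(3)])
a=np.radians(-10.8); ex=np.array([np.cos(a),np.sin(a)]); ey=np.array([-ex[1],ex[0]])
for n in ['wrist','top']:
    p=shot(n); P,u,v=cloud(p); d=P[:,:2]-[588,167.7]; A=d@ex; B=d@ey
    print(n)
    for nm,lo,hi in [('mid',-12,12),('stop',26,31),('lipside',-40,-20)]:
        m=(B>lo)&(B<hi)&(A>-150)&(A<100)&(P[:,2]>-10)
        o=np.argsort(A[m]); aa=A[m][o]; zz=P[m][o][:,2]
        b=np.arange(-146,90,2); i=np.digitize(aa,b)
        print(nm,' '.join(f'{b[k-1]+1}:{np.median(zz[i==k]):.0f}' for k in range(1,len(b)) if (i==k).sum()>0))
    m=(A>-45)&(A<0); i=np.digitize(B[m],np.arange(-62,62,2)); print('lat',' '.join(f'{-61+2*(k-1)}:{np.median(P[m][i==k][:,2]):.0f}' for k in range(1,62) if (i==k).sum()>0))
E
```

```text
[[488.6, 193.6, 239.6], [488.6, 193.6, 239.6], [488.6, 193.6, 239.6]]
wrist
mid -145:0 -143:-0 -141:-0 -139:1 -137:19 -135:25 -133:64 -131:64 -129:65 -127:65 -125:316 -123:318 -121:316 -119:291 -117:295 -115:312 -113:309 -111:289 -109:289 -107:286 -105:264 -103:277 -101:282 -99:277 -97:277 -95:278 -93:66 -91:65 -89:65 -87:65 -85:65 -83:65 -81:65 -79:65 -77:65 -67:34 -65:35 -63:34 -61:26 -59:26 -57:26 -55:26 -53:26 -51:26 -49:25 -47:26 -45:26 -43:26 -41:26 -39:26 -37:26 -35:26 -33:26 -31:26 -29:26 -27:26 -25:26 -23:27 -21:26 -19:26 -17:26 -15:26 -13:26 -11:26 -9:26 -7:26 -5:26 -3:26 -1:26 1:26 3:26 5:26 7:26 9:26 11:26 13:26 15:26 17:26 19:26 21:26 23:26 25:26 27:26 29:26 31:26 33:26 35:26 37:26 39:26 41:26 43:26 45:26 47:26 49:25 51:26 53:26 55:25 57:26 59:37 61:33
stop -145:19 -143:20 -141:20 -139:20 -137:20 -135:25 -133:26 -131:26 -129:299 -127:298 -125:303 -123:303 -121:300 -119:296 -117:296 -115:296 -113:296 -111:296 -109:296 -107:25 -105:26 -103:26 -101:26 -97:26 -95:26 -93:26 -91:26 -87:27 -83:26 -81:26 -79:27 -77:27 -75:25 -73:26 -71:26 -69:28 -67:35 -65:35 -63:34 -61:26 -59:2
[... 3472 characters left out ...]
21:25 -19:25 -17:29 -15:24 -13:24 -11:30 -9:31 -7:24 -5:29 -3:25 -1:23 1:26 3:25 5:25 7:29 9:31 11:27 13:24 15:25 17:30 19:25 21:28 23:28 25:26 27:25 29:29 31:27 33:28 35:31 37:28 39:25 41:22 43:27 45:25 47:25 49:25 51:30 53:64 55:65 57:67 59:66 61:66 63:68 65:68 67:67 69:68 71:66 79:-0 81:-3 83:-2 85:-1 87:-1
lat -61:0 -59:-1 -57:-3 -55:19 -53:26 -51:25 -49:26 -47:25 -45:24 -43:24 -41:26 -39:27 -37:34 -35:33 -33:29 -31:25 -29:26 -27:24 -25:24 -23:23 -21:26 -19:26 -17:25 -15:26 -13:24 -11:28 -9:25 -7:24 -5:26 -3:26 -1:27 1:27 3:24 5:24 7:25 9:25 11:25 13:25 15:25 17:26 19:27 21:26 23:24 25:24 27:26 29:23 31:30 33:34 35:34 37:34 39:25 41:25 43:25 45:24 47:25 49:26 51:25 53:24 55:20 57:2 59:-1
```

The wrist shot shows the instrument clearly at (230,200): bay open, bolt withdrawn. Fit from both cameras: instrument origin (587.4, 168.3), yaw -10.8°. On to the pedal.

jog_arm(plan=[{"tx":0.224,"ty":-0.69,"tz":0.1,"wx":0,"wy":0,"wz":0,"claw":1},{"tx":0.224,"ty":-0.69,"tz":0.1,"wx":0,"wy":0,"wz":0,"claw":1},{"tx":0.224,"ty":-0.69,"tz":0.1,"wx":0,"wy":0,"wz":0,"claw":1},{"tx":0.224,"ty":-0.69,"tz":0.1,"wx":0,"wy":0,"wz":0,"claw":1},{"tx":0.224,"ty":-0.69,"tz":0.1,"wx":0,"wy":0,"wz":0,"claw":1}])

```text
clock: 3.5
eef_pos: [475.2, -30.2, 209.2]
tool_rot: [-3.14, -0.002, -2.892]
force: [-0.7, 0.5, 0.8]
width: 0.1
gripper_force: 0.0
```

jog_arm(plan=[{"tx":0.224,"ty":-0.69,"tz":0.2,"wx":0,"wy":0,"wz":0,"claw":1},{"tx":0.224,"ty":-0.69,"tz":0.2,"wx":0,"wy":0,"wz":0,"claw":1},{"tx":0.224,"ty":-0.69,"tz":0.2,"wx":0,"wy":0,"wz":0,"claw":1},{"tx":0.224,"ty":-0.69,"tz":0.2,"wx":0,"wy":0,"wz":0,"claw":1},{"tx":0.224,"ty":-0.69,"tz":0.2,"wx":0,"wy":0,"wz":0,"claw":1},{"tx":0.224,"ty":-0.69,"tz":0.2,"wx":0,"wy":0,"wz":0,"claw":1},{"tx":0.224,"ty":-0.69,"tz":0.2,"wx":0,"wy":0,"wz":0,"claw":1}])

```text
clock: 4.2
eef_pos: [463.7, -242.4, 149.4]
tool_rot: [3.14, 0.0, -2.887]
force: [0.2, 0.3, 0.3]
width: -0.3
gripper_force: 0.0
```

```bash
python3 - <<'E'
from h import *
T,s=pose(); print(T[:3,3].round(1))
p=shot('wrist'); save(p,'w3.png'); P,u,v=cloud(p)
for nm,m in {'pedal':(P[:,0]>430)&(P[:,0]<492)&(P[:,2]>44)&(P[:,2]<60)&(P[:,1]<-180)&(P[:,1]>-300),'dock':(P[:,0]>500)&(P[:,0]<720)&(P[:,2]>46)&(P[:,2]<58)&(P[:,1]<-110)&(P[:,1]>-310)}.items():
    q=P[m]; c,w,an=cv2.minAreaRect(q[:,:2].astype(np.float32)); print(nm,len(q),np.round(c,1),np.round(w,1),round(an,1),q.mean(0).round(1))
plan([461,-242,57]); plan([461,-242,24]); plan([458,-242,24])
E
```

```text
[ 463.7 -242.4  149.4]
pedal 2696 [ 464.2 -240. ] [35.4 49.9] 14.8 [ 463.  -240.4   52.1]
dock 973 [ 574.5 -210.8] [ 78.2 109.5] 14.8 [ 560.5 -212.9   50.6]
t [0.0104 0.0008 0.3091] w [0. 0. 0.] need rows 1.9
t [0.0104 0.0007 0.4191] w [0. 0. 0.] need rows 2.5
t [0.0201 0.0032 0.4191] w [0. 0. 0.] need rows 2.5
```

View pics/w3.png

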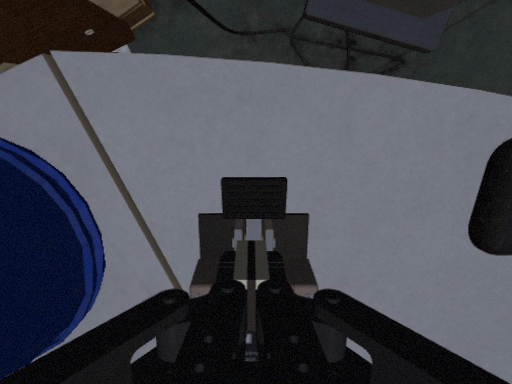

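Pedal at (464,-240,52), directly below the shut fingers (pixels 222–287, 178–218). Pressing it down gradually.

jog_arm(plan=[{"tx":0.01,"ty":0.004,"tz":0.15,"wx":0,"wy":0,"wz":0,"claw":1},{"tx":0.01,"ty":0.004,"tz":0.28,"wx":0,"wy":0,"wz":0,"claw":1},{"tx":0.01,"ty":0.004,"tz":0.31,"wx":0,"wy":0,"wz":0,"claw":1},{"tx":0.01,"ty":0.004,"tz":0.33,"wx":0,"wy":0,"wz":0,"claw":1},{"tx":0.012,"ty":0.004,"tz":0.345,"wx":0,"wy":0,"wz":0,"claw":1},{"tx":0.013,"ty":0.004,"tz":0.36,"wx":0,"wy":0,"wz":0,"claw":1},{"tx":0.015,"ty":0.004,"tz":0.375,"wx":0,"wy":0,"wz":0,"claw":1},{"tx":0.016,"ty":0.004,"tz":0.39,"wx":0,"wy":0,"wz":0,"claw":1},{"tx":0.018,"ty":0.004,"tz":0.4,"wx":0,"wy":0,"wz":0,"claw":1},{"tx":0.018,"ty":0.004,"tz":0.405,"wx":0,"wy":0,"wz":0,"claw":1},{"tx":0.018,"ty":0.004,"tz":0.41,"wx":0,"wy":0,"wz":0,"claw":1}])

```text
clock: 5.35
eef_pos: [454.2, -243.3, 28.5]
tool_rot: [3.139, -0.006, -2.888]
force: [-9.6, -0.7, 9.4]
width: 0.0
gripper_force: 5.8
```

jog_arm(plan=[{"tx":0.01,"ty":0,"tz":0.007,"wx":0,"wy":0,"wz":0,"claw":1},{"tx":0.01,"ty":0,"tz":0.014,"wx":0,"wy":0,"wz":0,"claw":1},{"tx":0.01,"ty":0,"tz":0.021,"wx":0,"wy":0,"wz":0,"claw":1},{"tx":0.01,"ty":0,"tz":0.028,"wx":0,"wy":0,"wz":0,"claw":1},{"tx":0.01,"ty":0,"tz":0.028,"wx":0,"wy":0,"wz":0,"claw":1}])

```text
clock: 5.85
eef_pos: [453.7, -243.6, 24.4]
tool_rot: [-3.141, -0.002, -2.887]
force: [-13.8, 5.8, 51.0]
width: -0.0
gripper_force: 26.0
```

jog_arm(plan=[{"tx":0,"ty":0,"tz":-0.16,"wx":0,"wy":0,"wz":0,"claw":1},{"tx":0,"ty":0,"tz":-0.33,"wx":0,"wy":0,"wz":0,"claw":0},{"tx":0,"ty":0,"tz":-0.5,"wx":0,"wy":0,"wz":0,"claw":0},{"tx":-0.15,"ty":0,"tz":-0.6,"wx":0,"wy":0,"wz":0,"claw":0},{"tx":-0.28,"ty":0,"tz":-0.6,"wx":0,"wy":0,"wz":0,"claw":0},{"tx":-0.28,"ty":0,"tz":-0.6,"wx":0,"wy":0,"wz":0,"claw":0},{"tx":-0.28,"ty":0,"tz":-0.6,"wx":0,"wy":0,"wz":0,"claw":0}])

```text
clock: 6.55
eef_pos: [537.6, -222.0, 200.0]
tool_rot: [-3.14, 0.003, -2.885]
force: [-0.8, 0.4, -0.4]
width: 85.0
gripper_force: 0.0
```

```bash
python3 - <<'E'
from h import *
T,s=pose(); print(T[:3,3].round(1),s['width'])
p=shot('wrist'); save(p,'w4.png'); P,u,v=cloud(p)
a=np.radians(14.7); ex=np.array([np.cos(a),np.sin(a)]); ey=np.array([-ex[1],ex[0]])
d=P[:,:2]-[608,-203]; A=d@ex; B=d@ey
for nm,lo,hi in [('mid',-15,15)]:
    b=np.arange(-180,90,4); m=(B>lo)&(B<hi); i=np.digitize(A[m],b)
    print(' '.join(f'{b[k-1]+2}:{np.median(P[m][i==k][:,2]):.1f}' for k in range(1,len(b)) if (i==k).sum()>0))
m=(A>-46)&(A<-20); i=np.digitize(B[m],np.arange(-62,62,2)); print('lat',' '.join(f'{-61+2*(k-1)}:{np.median(P[m][i==k][:,2]):.0f}' for k in range(1,62) if (i==k).sum()>0))
r=ctrl.trace(p,'pack_mid')[0]; print(r['score'],r['extent'])
Q,_,_=cloud(p,r['pixels']); d=Q[:,:2]-[608,-203]; A=d@ex;B=d@ey; k=(abs(B)<26)&(A>-52)&(A<50)
c=np.linalg.lstsq(np.c_[A[k],B[k],np.ones(k.sum())],Q[k,2],rcond=None)[0]; print('plane',c, 'pitch',np.arctan(c[0]), 'Brange',np.percentile(B,[1,99]),'Arange',np.percentile(A,[1,99]))
E
```

```text
[ 537.6 -222.   200. ] 85.03394710397706
-178:0.1 -174:20.3 -170:22.2 -166:23.0 -162:24.4 -158:25.4 -154:25.9 -150:27.1 -146:28.4 -142:28.6 -138:24.0 -134:0.9 -130:1.0 -126:0.8 -122:1.1 -118:4.2 -114:22.3 -110:22.5 -106:22.4 -102:24.1 -98:25.8 -94:25.4 -90:24.6 -86:279.4 -82:274.7 -78:29.4 -74:30.8 -70:32.9 -66:34.2 -62:51.2 -58:71.6 -54:81.4 -50:88.8 -46:88.8 -42:87.5 -38:86.2 -34:84.8 -30:83.3 -26:81.8 -22:80.6 -18:79.1 -14:77.6 -10:76.1 -6:74.6 -2:73.1 2:71.5 6:69.9 10:68.5 14:66.8 18:65.5 22:63.9 26:62.4 30:60.8 34:59.0 38:57.6 42:55.9 46:54.4 50:53.0 54:51.1 58:49.5 70:29.7 74:27.9
lat -53:49 -51:51 -49:51 -47:51 -45:51 -43:51 -41:51 -39:51 -37:51 -35:51 -33:50 -29:83 -27:84 -25:84 -23:85 -21:84 -19:85 -17:85 -15:83 -13:85 -11:84 -9:83 -7:85 -5:84 -3:83 -1:85 1:84 3:85 5:84 7:84 9:85 11:83 13:84 15:84 17:84 19:84 21:85 23:85 25:85 27:84 29:83 31:81 33:50 35:51 37:51 39:51 41:51 43:51 45:51 47:51 49:51 51:51 53:50 55:49
0.63 [252.6, 248.8, 69.8, 110.1]
plane [-3.64881240e-01 -6.87608261e-03  7.19276979e+01] pitch -0.3498700529810586 Brange [-29.17455999  29.37819244] Arange [-60.89715862  53.62918506]
```

View pics/w4.png

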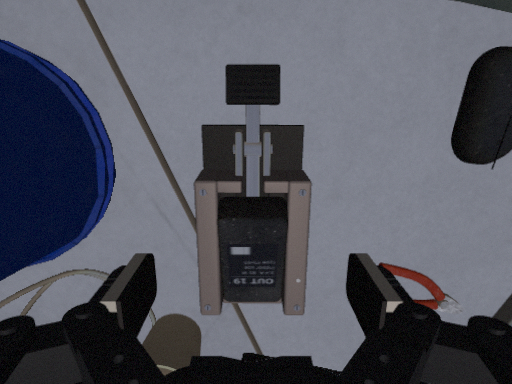

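The pack is kicked up (pixels 218–288, 195–300): pitch 0.35 rad, tail top edge at z≈90, and the pedal at 25 mm, fully down. Planning the grasp with the tool tilted to match.

```bash
cat >> h.py <<'E'
def packpt(org,yaw,A,B,z): 
    ex=np.array([np.cos(yaw),np.sin(yaw)]); return np.r_[np.array(org)+ex*A+np.array([-ex[1],ex[0]])*B,z]
E
python3 - <<'E'
from h import *
y=np.radians(14.7); g=packpt([608,-203],y,-37.5,1,59.1); R=Rt(y,.35)
print(g,R[:,2]); plan(g-R[:,2]*60,R)
T,_=pose(); T[:3,:3]=R; T[:3,3]=g-R[:,2]*60; plan(g,R,T); plan(g+[0,0,100],R,T)
E
```

```text
[ 571.47370133 -211.54865517   59.1       ] [-0.33167399 -0.08701304 -0.93937271]
t [-0.1952  0.0082  0.2778] w [ 2.000e-04  2.224e-01 -1.900e-03] need rows 2.3
t [-0.  -0.   0.2] w [0. 0. 0.] need rows 1.2
t [ 0.1143 -0.     -0.1131] w [0. 0. 0.] need rows 1.0
```

jog_arm(plan=[{"tx":-0.195,"ty":0.008,"tz":0.1,"wx":0,"wy":0.222,"wz":-0.002,"claw":0},{"tx":-0.195,"ty":0.008,"tz":0.2,"wx":0,"wy":0.222,"wz":-0.002,"claw":0},{"tx":-0.195,"ty":0.008,"tz":0.278,"wx":0,"wy":0.222,"wz":-0.002,"claw":0},{"tx":-0.195,"ty":0.008,"tz":0.278,"wx":0,"wy":0.222,"wz":-0.002,"claw":0},{"tx":-0.195,"ty":0.008,"tz":0.278,"wx":0,"wy":0.222,"wz":-0.002,"claw":0},{"tx":-0.195,"ty":0.008,"tz":0.278,"wx":0,"wy":0.222,"wz":-0.002,"claw":0}])

```text
clock: 7.25
eef_pos: [591.8, -208.7, 117.5]
tool_rot: [-3.14, -0.346, -2.888]
force: [-0.3, 0.2, -0.1]
width: 85.5
gripper_force: 0.0
```

```bash
python3 - <<'E'
from h import *
T,s=pose(); print(T[:3,3].round(1),s['tool_rot'])
y=np.radians(14.7); g=packpt([608,-203],y,-37.5,1,59.1); R=Rt(y,.35); plan(g,R)
E
```

```text
[ 591.8 -208.7  117.5] [-3.13962854 -0.34631036 -2.88842533]
t [-0.0019  0.0081  0.2061] w [-0.0005  0.0023 -0.002 ] need rows 1.2
```

jog_arm(plan=[{"tx":-0.002,"ty":0.008,"tz":0.08,"wx":0,"wy":0.002,"wz":-0.002,"claw":0},{"tx":-0.002,"ty":0.008,"tz":0.15,"wx":0,"wy":0.002,"wz":-0.002,"claw":0},{"tx":-0.002,"ty":0.008,"tz":0.205,"wx":0,"wy":0.002,"wz":-0.002,"claw":0},{"tx":-0.002,"ty":0.008,"tz":0.205,"wx":0,"wy":0.002,"wz":-0.002,"claw":0},{"tx":-0.002,"ty":0.008,"tz":0.205,"wx":0,"wy":0.002,"wz":-0.002,"claw":0}])

```text
clock: 7.75
eef_pos: [572.4, -210.7, 59.4]
tool_rot: [-3.141, -0.349, -2.884]
force: [1.7, -1.1, -0.4]
width: 85.2
gripper_force: 0.0
```

jog_arm(plan=[{"tx":0,"ty":0,"tz":0,"wx":0,"wy":0,"wz":0,"claw":1},{"tx":0,"ty":0,"tz":0,"wx":0,"wy":0,"wz":0,"claw":1},{"tx":0,"ty":0,"tz":0,"wx":0,"wy":0,"wz":0,"claw":1},{"tx":0,"ty":0,"tz":0,"wx":0,"wy":0,"wz":0,"claw":1},{"tx":0,"ty":0,"tz":0,"wx":0,"wy":0,"wz":0,"claw":1}])

```text
clock: 8.25
eef_pos: [573.3, -209.9, 58.7]
tool_rot: [-3.141, -0.349, -2.882]
force: [0.3, -0.2, 7.0]
width: 60.5
gripper_force: 68.6
```

jog_arm(plan=[{"tx":0.012,"ty":0,"tz":-0.031,"wx":0,"wy":0,"wz":0,"claw":1},{"tx":0.035,"ty":0,"tz":-0.094,"wx":0,"wy":0,"wz":0,"claw":1},{"tx":0.07,"ty":0,"tz":-0.19,"wx":0,"wy":0,"wz":0,"claw":1},{"tx":0.114,"ty":0,"tz":-0.313,"wx":0,"wy":0,"wz":0,"claw":1},{"tx":0.137,"ty":0,"tz":-0.376,"wx":0,"wy":0,"wz":0,"claw":1},{"tx":0.137,"ty":0,"tz":-0.376,"wx":0,"wy":0,"wz":0,"claw":1}])

```text
clock: 8.85
eef_pos: [573.9, -209.6, 180.1]
tool_rot: [-3.141, -0.347, -2.883]
force: [-0.1, -0.4, -3.6]
width: 60.8
gripper_force: 67.8
```

```bash
python3 - <<'E'
from h import *
T,s=pose(); print(T[:3,3].round(1),s['width'],s['force'])
p=shot('wrist'); save(p,'w5.png')
P,u,v=cloud(p); C=(P-T[:3,3])@T[:3,:3]   # tool coords
m=(abs(C[:,1])<24)&(C[:,2]>-40)&(C[:,2]<40)&(C[:,0]>-130)&(C[:,0]<60)
b=np.arange(-130,60,5); i=np.digitize(C[m,0],b); print(' '.join(f'{b[k-1]+2.5}:{np.median(C[m][i==k][:,2]):.1f}' for k in range(1,len(b)) if (i==k).sum()>0))
# tail edge from top pixels
t=m&(C[:,2]<0); print('tail edge tool x',np.percentile(C[t,0],[98,99.5]))
p=shot('side'); save(p,'s2.png')
r=ctrl.trace(p,'pack_mid')
if r:
    Q,_,_=cloud(p,r[0]['pixels']); C=(Q-T[:3,3])@T[:3,:3]; print(r[0]['score'],np.percentile(C,[3,50,97],axis=0).round(1))
E
```

```text
[ 573.9 -209.6  180.1] 60.77119854618734 [-0.09415469 -0.39662486 -3.59112128]
-37.5:-24.0 -32.5:-24.2 -27.5:-24.2 -22.5:-24.3 -17.5:-24.3 -12.5:-24.4 -7.5:-24.4 -2.5:-24.3 2.5:-24.2 7.5:-24.2 12.5:-24.3 17.5:-24.4 22.5:-23.1 27.5:-7.5
tail edge tool x [25.77976416 26.09715739]
0.86 [[-87.2 -31.1 -23.3]
 [-21.  -24.2 -15.7]
 [ 25.1  25.1   7.2]]
```

View pics/s2.png

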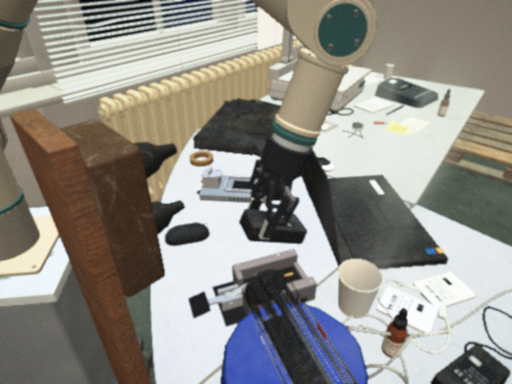

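Pack is held parallel to the tool (top plane at tool z = -24.3, tail edge at tool x ≈ 25). The side view shows it clear of the dock at (275,225). Before the transfer I'll work out the waypoints and check the laptop lid clearance.

```bash
cat >> h.py <<'E'
IO=np.array([587.4,168.3]); IY=np.radians(-10.8)
def tcp_for(N,th,B=0,org=IO,yaw=IY):
    """TCP and R with pack upper nose edge at (x,h above bay floor) N, pitch th. pack centre in tool (-34.5,0,-8.3)"""
    R=Rt(yaw,th)
    px=np.array([np.cos(th),-np.sin(th)]); pz=np.array([np.sin(th),np.cos(th)])
    c=np.array(N)-59*px-16*pz            # centre
    t=c-34.5*px-8.3*pz
    return packpt(org,yaw,t[0],B,26+t[1]),R
E
python3 - <<'E'
from h import *
Q=np.vstack([cloud(shot(n))[0] for n in ['top','side']])
for y0 in range(-100,250,50):
    m=Q[(Q[:,1]>y0)&(Q[:,1]<y0+50)&(Q[:,2]>110)&(Q[:,2]<262)&(Q[:,0]>640)&(Q[:,0]<800)]
    if len(m)>5: print(y0,'xmin',np.percentile(m[:,0],1).round(),m[m[:,0].argmin()].round())
T,_=pose(); print(T[:3,3])
for N,th in [((30,75),.3),((44,38),.3),((58,33),.3)]:
    g,R=tcp_for(N,th); print(N,g.round(1)); plan(g,R,T)
g,R=tcp_for((30,75),.3); mid=T[:3,3]*.5+.5*g; mid[2]=180;
import copy
Rm=Rt(np.radians(2),.32); plan(mid,Rm,T); T2=T.copy(); T2[:3,:3]=Rm; T2[:3,3]=mid; plan(g,R,T2); plan(g+[0,0,50],R,T2)
E
```

```text
-100 xmin 703.0 [702. -61. 258.]
-50 xmin 703.0 [703. -25. 258.]
0 xmin 700.0 [700.  35. 259.]
50 xmin 699.0 [699.  74. 260.]
100 xmin 699.0 [699. 134. 259.]
150 xmin 699.0 [698. 176. 260.]
[ 570.92973682 -208.99904716  175.06722905]
(30, 75) [522.1 180.8 105.4]
t [-0.2474  1.2966  0.161 ] w [-0.0896 -0.035   0.2708] need rows 8.0
(44, 38) [535.8 178.1  68.4]
t [-0.3297  1.276   0.2619] w [-0.0896 -0.035   0.2708] need rows 8.1
(58, 33) [549.6 175.5  63.4]
t [-0.3749  1.2557  0.2629] w [-0.0896 -0.035   0.2708] need rows 8.0
t [-0.0776  0.6488 -0.0438] w [-0.0451 -0.0225  0.1357] need rows 3.9
t [-0.0225  0.652   0.2545] w [-0.0434 -0.0127  0.1354] need rows 4.2
t [0.03   0.652  0.0963] w [-0.0434 -0.0127  0.1354] need rows 4.0
```

jog_arm(plan=[{"tx":-0.078,"ty":0.649,"tz":-0.044,"wx":-0.045,"wy":-0.022,"wz":0.136,"claw":1},{"tx":-0.078,"ty":0.649,"tz":-0.044,"wx":-0.045,"wy":-0.022,"wz":0.136,"claw":1},{"tx":-0.078,"ty":0.649,"tz":-0.044,"wx":-0.045,"wy":-0.022,"wz":0.136,"claw":1},{"tx":-0.078,"ty":0.649,"tz":-0.044,"wx":-0.045,"wy":-0.022,"wz":0.136,"claw":1},{"tx":-0.078,"ty":0.649,"tz":-0.044,"wx":-0.045,"wy":-0.022,"wz":0.136,"claw":1}])

```text
clock: 9.6
eef_pos: [546.2, -3.9, 180.6]
tool_rot: [3.134, -0.32, -3.094]
force: [0.2, 0.5, -2.8]
width: 60.5
gripper_force: 67.7
```

jog_arm(plan=[{"tx":0.03,"ty":0.652,"tz":0.096,"wx":-0.043,"wy":-0.013,"wz":0.135,"claw":1},{"tx":0.03,"ty":0.652,"tz":0.096,"wx":-0.043,"wy":-0.013,"wz":0.135,"claw":1},{"tx":0.03,"ty":0.652,"tz":0.096,"wx":-0.043,"wy":-0.013,"wz":0.135,"claw":1},{"tx":0.03,"ty":0.652,"tz":0.096,"wx":-0.043,"wy":-0.013,"wz":0.135,"claw":1},{"tx":0.03,"ty":0.652,"tz":0.096,"wx":-0.043,"wy":-0.013,"wz":0.135,"claw":1},{"tx":0.03,"ty":0.652,"tz":0.096,"wx":-0.043,"wy":-0.013,"wz":0.135,"claw":1},{"tx":0.03,"ty":0.652,"tz":0.096,"wx":-0.043,"wy":-0.013,"wz":0.135,"claw":1}])

```text
clock: 10.3
eef_pos: [523.6, 178.4, 155.8]
tool_rot: [-3.138, -0.297, 2.951]
force: [-0.5, -0.5, -3.6]
width: 60.6
gripper_force: 67.7
```

```bash
python3 - <<'E'
from h import *
T,s=pose(); print(T[:3,3].round(1),s['tool_rot'],s['force'],s['width'])
ps=[]
p=shot('wrist'); save(p,'w6.png')
for i in range(4): ctrl.get_image('top'); ps.append(ctrl.read_state()['eef_pos'])
print(np.round(ps,1).tolist())
# measure instrument again, side areas: guides in wrist view, and pack
P,u,v=cloud(p); C=(P-T[:3,3])@T[:3,:3]
m=(abs(C[:,1])<20)&(C[:,2]>-40)&(C[:,2]<-15)&(C[:,0]>-45)&(C[:,0]<40); print('pack top tool z',np.median(C[m,2]),'tail x',np.percentile(C[m,0],99),'slope',np.polyfit(C[m,0],C[m,2],1)[0])
k=(C[:,2]>-30)&(C[:,2]<-20)&(C[:,0]>0)&(C[:,0]<22); print('pack y',np.percentile(C[k,1],[1,99]))
ex=np.array([np.cos(IY),np.sin(IY)]); ey=np.array([-ex[1],ex[0]]); d=P[:,:2]-IO; A=d@ex; B=d@ey
q=P[(abs(A+100)<60)&(abs(B)<30)&(P[:,2]>76)&(P[:,2]<84)]
if len(q)>20: print('tab',len(q),((q[:,:2]-IO)@np.c_[ex,ey]).mean(0))
k=(A>-125)&(A<-60)&(P[:,2]<32)&(P[:,2]>20); print('base lateral',np.percentile(B[k],[.5,99.5]))
k=(A>-95)&(A<-50)&(P[:,2]<38)&(P[:,2]>32)&(abs(B)<31)&(abs(B)>25); print('stop',np.percentile(A[k],[3,97]) if k.sum()>5 else 0)
E
```

```text
[523.6 178.4 155.8] [-3.13764613 -0.29698481  2.95102798] [-0.48506145 -0.52412643 -3.63493006] 60.63864517461488
[[524.1, 178.2, 156.3], [524.0, 178.4, 156.5], [524.0, 178.8, 156.6], [524.0, 179.1, 156.7]]
pack top tool z -24.251550948786758 tail x 25.24364726701273 slope 0.030261378119627227
pack y [-41.55020862  41.36632417]
tab 403 [-109.92068542    0.2727974 ]
base lateral [-217.80869963   55.49413309]
stop 0
```

View pics/w6.png

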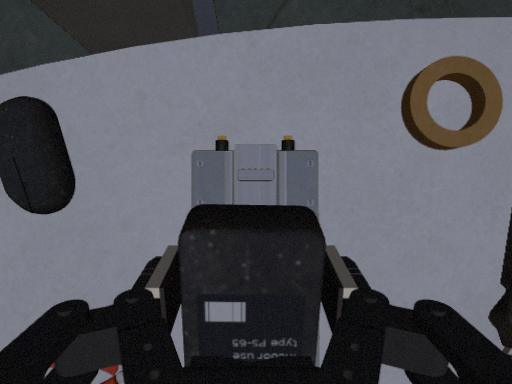

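```bash
python3 - <<'E'
from h import *
p=shot('wrist'); T,s=pose(); print(T[:3,3].round(1))
P,u,v=cloud(p); C=(P-T[:3,3])@T[:3,:3]
for r in (215,222,229,236):
    k=(v==r)&(C[:,2]<-15)&(abs(C[:,1])<45); print(r,C[k,1].min().round(1),C[k,1].max().round(1),u[k].min(),u[k].max(),C[k,0].mean().round(1))
ex=np.array([np.cos(IY),np.sin(IY)]); ey=np.array([-ex[1],ex[0]]); d=P[:,:2]-IO; A=d@ex; B=d@ey
for a in (-120,-110,-100,-90):
    k=(abs(A-a)<4)&(P[:,2]<32)&(P[:,2]>22)&(abs(B)<70); print(a,'base B',B[k].min().round(1),B[k].max().round(1))
    k=(abs(A-a)<4)&(P[:,2]>60)&(P[:,2]<70)&(abs(B)<50); print(a,'block B',B[k].min().round(1) if k.any() else 0,B[k].max().round(1) if k.any() else 0)
for N,th in [((40,40),.3),((58,33),.3)]:
    g,R=tcp_for(N,th); print(N,g.round(1)); plan(g,R,T)
E
```

```text
[523.9 179.4 156.7]Traceback (most recent call last):
  File "<stdin>", line 5, in <module>
    return umr_minimum(a, axis, None, out, keepdims, initial, where)
ValueError: zero-size array to reduction operation minimum which has no identity
```

```bash
python3 - <<'E'
from h import *
p=shot('wrist'); T,s=pose(); print(T[:3,3].round(1))
P,u,v=cloud(p); C=(P-T[:3,3])@T[:3,:3]
k=(C[:,2]<-20)&(C[:,2]>-28)&(abs(C[:,1])<50)
for r in range(200,300,10):
    j=k&(v==r)
    if j.any(): print(r,C[j,1].min().round(1),C[j,1].max().round(1),u[j].min(),u[j].max(),C[j,0].mean().round(1))
ex=np.array([np.cos(IY),np.sin(IY)]); ey=np.array([-ex[1],ex[0]]); d=P[:,:2]-IO; A=d@ex; B=d@ey
for a in (-120,-110,-100,-90):
  for z0,z1 in ((22,32),(60,70)):
    k=(abs(A-a)<4)&(P[:,2]<z1)&(P[:,2]>z0)&(abs(B)<70)
    if k.any(): print(a,z0,'B',B[k].min().round(1),B[k].max().round(1))
for N,th in [((40,40),.3),((58,33),.3)]:
    g,R=tcp_for(N,th); print(N,g.round(1)); plan(g,R,T)
E
```

```text
[523.8 179.7 156.8]
230 -27.9 26.0 182 317 24.2
240 -29.5 29.2 178 325 20.8
250 -29.7 29.2 178 325 16.6
260 -37.1 36.4 160 342 11.9
270 -44.1 43.3 143 359 7.6
280 -31.2 30.3 173 327 3.0
290 -31.1 30.4 175 328 -1.6
-120 22 B -55.1 55.4
-120 60 B -22.4 23.3
-110 22 B -55.2 55.3
-110 60 B -22.5 23.3
-100 22 B -55.2 55.5
-100 60 B -22.5 23.4
-90 22 B -55.1 55.3
-90 60 B -22.5 23.3
(40, 40) [531.9 178.9  70.4]
t [-0.1096  0.0029  0.2674] w [-0.0007  0.0025 -0.0008] need rows 1.7
(58, 33) [549.6 175.5  63.4]
t [-0.1738  0.003   0.2722] w [-0.0007  0.0025 -0.0008] need rows 1.9
```

jog_arm(plan=[{"tx":-0.05,"ty":0.005,"tz":0.13,"wx":0,"wy":0.002,"wz":0,"claw":1},{"tx":-0.09,"ty":0.005,"tz":0.22,"wx":0,"wy":0.002,"wz":0,"claw":1},{"tx":-0.11,"ty":0.005,"tz":0.267,"wx":0,"wy":0.002,"wz":0,"claw":1},{"tx":-0.11,"ty":0.005,"tz":0.267,"wx":0,"wy":0.002,"wz":0,"claw":1},{"tx":-0.11,"ty":0.005,"tz":0.267,"wx":0,"wy":0.002,"wz":0,"claw":1},{"tx":-0.11,"ty":0.005,"tz":0.267,"wx":0,"wy":0.002,"wz":0,"claw":1}])

```text
clock: 11.25
eef_pos: [532.8, 180.4, 71.9]
tool_rot: [-3.141, -0.297, 2.953]
force: [0.3, 0.1, -2.7]
width: 60.4
gripper_force: 67.7
```

```bash
python3 - <<'E'
from h import *
T,s=pose(); print(T[:3,3].round(1),s['tool_rot'],s['force'])
for N,th in [((48,33),.3),((56,33),.3),((60,33),.3)]:
    g,R=tcp_for(N,th,.6); print(N,g.round(1)); plan(g,R,T)
p=shot('side'); a=p['img'][140:220,180:310]; cv2.imwrite('pics/s3.png',cv2.resize(a[:,:,::-1],None,fx=6,fy=6,interpolation=cv2.INTER_CUBIC))
E
```

```text
[532.8 180.4  71.9] [-3.14123968 -0.297398    2.9532049 ] [ 0.32285512  0.09541987 -2.69474305]
(48, 33) [539.9 178.   63.4]
t [-0.0318 -0.0036  0.0196] w [-0.0002  0.0017  0.0001] need rows 0.2
(56, 33) [547.7 176.5  63.4]
t [-0.0573 -0.0036  0.0118] w [-0.0002  0.0017  0.0001] need rows 0.4
(60, 33) [551.7 175.7  63.4]
t [-0.0701 -0.0036  0.0079] w [-0.0002  0.0017  0.0001] need rows 0.4
```

View pics/s3.png

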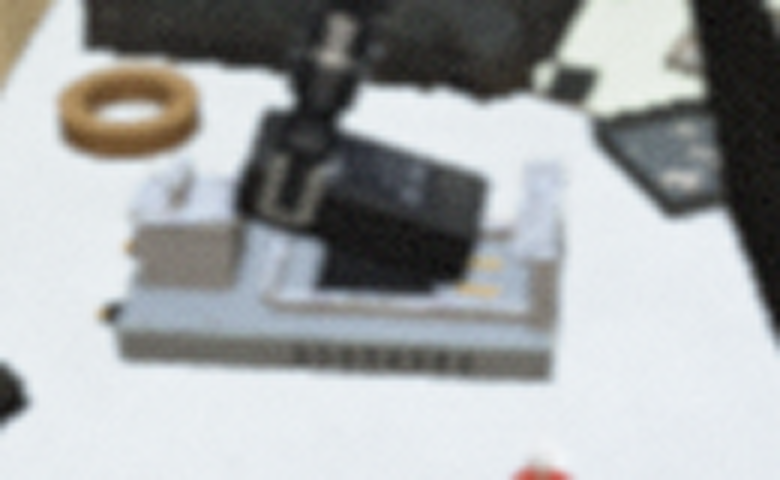

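The pack hangs nose-down over the bay (crop: nose at 480,230, lip at 540,210, nose still short of it). Next: lower it and slide the nose under the lip.

jog_arm(plan=[{"tx":-0.016,"ty":-0.002,"tz":0.01,"wx":0,"wy":0.002,"wz":0,"claw":1},{"tx":-0.032,"ty":-0.002,"tz":0.0195,"wx":0,"wy":0.002,"wz":0,"claw":1},{"tx":-0.04,"ty":-0.002,"tz":0.017,"wx":0,"wy":0.002,"wz":0,"claw":1},{"tx":-0.048,"ty":-0.002,"tz":0.0145,"wx":0,"wy":0.002,"wz":0,"claw":1},{"tx":-0.057,"ty":-0.002,"tz":0.012,"wx":0,"wy":0.002,"wz":0,"claw":1},{"tx":-0.057,"ty":-0.002,"tz":0.012,"wx":0,"wy":0.002,"wz":0,"claw":1},{"tx":-0.057,"ty":-0.002,"tz":0.012,"wx":0,"wy":0.002,"wz":0,"claw":1}])

```text
clock: 12.0
eef_pos: [547.1, 176.9, 63.3]
tool_rot: [-3.141, -0.303, 2.953]
force: [-1.3, -0.4, 5.8]
width: 60.5
gripper_force: 68.7
```

```bash
python3 - <<'E'
from h import *
T,s=pose(); print(T[:3,3].round(1),s['tool_rot'],s['force'])
for N,th in [((56,33),.3),((60,33),.3),((62,33),.3)]:
    g,R=tcp_for(N,th,.6); print(N,g.round(1)); plan(g,R,T)
E
```

```text
[547.1 176.9  63.3] [-3.14083786 -0.30293686  2.95283296] [-1.28411111 -0.42960195  5.82834561]
(56, 33) [547.7 176.5  63.4]
t [-0.002  -0.001  -0.0012] w [-0.0004 -0.0019 -0.0002] need rows 0.0
(60, 33) [551.7 175.7  63.4]
t [-0.0147 -0.001  -0.0052] w [-0.0004 -0.0019 -0.0002] need rows 0.1
(62, 33) [553.6 175.4  63.4]
t [-0.0211 -0.001  -0.0071] w [-0.0004 -0.0019 -0.0002] need rows 0.1
```

Fz rose to 5.8 N, so the nose is on the floor. Now I slide it toward the nose wall, slightly unloaded, feeling for contact.

jog_arm(plan=[{"tx":-0.003,"ty":0,"tz":-0.003,"wx":0,"wy":0,"wz":0,"claw":1},{"tx":-0.008,"ty":0,"tz":-0.0045,"wx":0,"wy":0,"wz":0,"claw":1},{"tx":-0.014,"ty":0,"tz":-0.006,"wx":0,"wy":0,"wz":0,"claw":1},{"tx":-0.014,"ty":0,"tz":-0.006,"wx":0,"wy":0,"wz":0,"claw":1}])

```text
clock: 12.4
eef_pos: [551.7, 175.7, 62.1]
tool_rot: [-3.14, -0.302, 2.953]
force: [-0.1, 0.8, -1.5]
width: 60.6
gripper_force: 67.7
```

jog_arm(plan=[{"tx":-0.003,"ty":0,"tz":-0.001,"wx":0,"wy":0,"wz":0,"claw":1},{"tx":-0.003,"ty":0,"tz":-0.001,"wx":0,"wy":0,"wz":0,"claw":1}])

```text
clock: 12.6
eef_pos: [552.1, 175.6, 62.3]
tool_rot: [-3.14, -0.303, 2.953]
force: [-1.2, -0.4, -1.5]
width: 60.6
gripper_force: 67.7
```

jog_arm(plan=[{"tx":-0.004,"ty":0,"tz":-0.0012,"wx":0,"wy":0,"wz":0,"claw":1},{"tx":-0.006,"ty":0,"tz":-0.002,"wx":0,"wy":0,"wz":0,"claw":1},{"tx":-0.006,"ty":0,"tz":-0.002,"wx":0,"wy":0,"wz":0,"claw":1}])

```text
clock: 12.9
eef_pos: [553.6, 175.4, 62.4]
tool_rot: [-3.14, -0.304, 2.953]
force: [-1.3, -0.3, -1.9]
width: 60.6
gripper_force: 67.7
```

jog_arm(plan=[{"tx":-0.003,"ty":0,"tz":-0.001,"wx":0,"wy":0,"wz":0,"claw":1},{"tx":-0.006,"ty":0,"tz":-0.002,"wx":0,"wy":0,"wz":0,"claw":1},{"tx":-0.006,"ty":0,"tz":-0.002,"wx":0,"wy":0,"wz":0,"claw":1}])

```text
clock: 13.2
eef_pos: [553.7, 175.3, 62.5]
tool_rot: [-3.139, -0.307, 2.954]
force: [-6.5, 0.3, -0.5]
width: 60.9
gripper_force: 67.7
```

Nose wall contact (Fx -6.5 N) at model x = 62, so the origin shifts 1 mm; the floor contact also gives a z correction. Planning the swing about the nose edge.

```bash
python3 - <<'E'
from h import *
T,s=pose(); print(T[:3,3].round(1),s['force'])
ex=np.array([np.cos(IY),np.sin(IY),0]); T[:3,3]+=1.5*ex
T[:3,:3]=Rt(IY,.303)
for th in (.3,.26,.22,.18,.14,.1,.06,.03,0):
    N=(60.3, 32*np.cos(th)+1.5)
    g,R=tcp_for(N,th,.6); g+=ex; print(th,g.round(1)); plan(g,R,T)
E
```

```text
[553.7 175.3  62.5] [-6.46400281  0.34742061 -0.51302046]
0.3 [552.9 175.5  62.5]
t [0.0074 0.0002 0.0023] w [-0.     -0.0019 -0.    ] need rows 0.0
0.26 [552.8 175.5  59. ]
t [0.0042 0.0002 0.0135] w [ 0.     -0.0274 -0.    ] need rows 0.3
0.22 [552.9 175.5  55.4]
t [0.0005 0.0002 0.0248] w [ 0.     -0.0528 -0.    ] need rows 0.6
0.18 [553.1 175.5  51.8]
t [-0.0038  0.0002  0.0361] w [ 0.     -0.0783 -0.    ] need rows 0.8
0.14 [553.5 175.4  48.2]
t [-0.0086  0.0002  0.0473] w [-0.     -0.1038 -0.    ] need rows 1.1
0.1 [554.  175.3  44.5]
t [-0.0139  0.0002  0.0585] w [ 0.     -0.1292 -0.    ] need rows 1.4
0.06 [554.6 175.2  40.8]
t [-0.0197  0.0002  0.0696] w [-0.     -0.1547 -0.    ] need rows 1.6
0.03 [555.2 175.1  38. ]
t [-0.0244  0.0002  0.0779] w [-0.     -0.1738 -0.    ] need rows 1.8
0 [555.9 174.9  35.2]
t [-0.0293  0.0002  0.0861] w [-0.     -0.1929 -0.    ] need rows 2.0
```

jog_arm(plan=[{"tx":0.007,"ty":0,"tz":0.002,"wx":0,"wy":-0.002,"wz":0,"claw":1},{"tx":0.004,"ty":0,"tz":0.0135,"wx":0,"wy":-0.0274,"wz":0,"claw":1},{"tx":0.0005,"ty":0,"tz":0.0248,"wx":0,"wy":-0.0528,"wz":0,"claw":1},{"tx":-0.004,"ty":0,"tz":0.036,"wx":0,"wy":-0.078,"wz":0,"claw":1},{"tx":-0.0086,"ty":0,"tz":0.0473,"wx":0,"wy":-0.104,"wz":0,"claw":1},{"tx":-0.014,"ty":0,"tz":0.0585,"wx":0,"wy":-0.129,"wz":0,"claw":1},{"tx":-0.014,"ty":0,"tz":0.0585,"wx":0,"wy":-0.129,"wz":0,"claw":1},{"tx":-0.014,"ty":0,"tz":0.0585,"wx":0,"wy":-0.129,"wz":0,"claw":1}])

```text
clock: 14.0
eef_pos: [554.4, 175.6, 44.7]
tool_rot: [-3.14, -0.101, 2.954]
force: [-3.6, 1.3, -1.7]
width: 60.4
gripper_force: 67.4
```

```bash
python3 - <<'E'
from h import *
T,s=pose(); print(T[:3,3].round(1),s['tool_rot'],s['force'],s['torque'])
ex=np.array([np.cos(IY),np.sin(IY),0])
for th in (.1,.06,.03,0):
    N=(60.3, 32*np.cos(th)+1.5)
    g,R=tcp_for(N,th,.6); g+=ex; print(th,g.round(1)); plan(g,R,T)
p=shot('wrist'); P,u,v=cloud(p); C=(P-T[:3,3])@T[:3,:3]
m=(abs(C[:,1])<24)&(C[:,2]>-40)&(C[:,2]<-15)&(C[:,0]>-45)&(C[:,0]<40); b=np.arange(-45,40,5); i=np.digitize(C[m,0],b); print(' '.join(f'{b[k-1]+2.5}:{np.median(C[m][i==k][:,2]):.1f}' for k in range(1,len(b)) if (i==k).sum()>0), np.percentile(C[m,0],99.5))
E
```

```text
[554.4 175.6  44.7] [-3.14030109 -0.10123195  2.95394764] [-3.62639262  1.25808412 -1.65495931] [0.23351261 0.58087459 0.11797421]
0.1 [554.  175.3  44.5]
t [ 0.0012 -0.0012  0.0007] w [-0.0009 -0.0008  0.0005] need rows 0.0
0.06 [554.6 175.2  40.8]
t [-0.0023 -0.0011  0.0127] w [-0.0009 -0.0262  0.0006] need rows 0.3
0.03 [555.2 175.1  38. ]
t [-0.0053 -0.0011  0.0218] w [-0.0009 -0.0453  0.0006] need rows 0.5
0 [555.9 174.9  35.2]
t [-0.0085 -0.0011  0.0309] w [-0.0008 -0.0644  0.0006] need rows 0.7
-37.5:-23.7 -32.5:-24.0 -27.5:-24.1 -22.5:-24.2 -17.5:-24.2 -12.5:-24.4 -7.5:-24.5 -2.5:-24.4 2.5:-24.4 7.5:-24.5 12.5:-24.6 17.5:-24.7 22.5:-23.9 27.5:-18.4 39.52073107637671
```

jog_arm(plan=[{"tx":0.0,"ty":-0.001,"tz":0.0127,"wx":0,"wy":-0.026,"wz":0,"claw":1},{"tx":-0.004,"ty":-0.001,"tz":0.0218,"wx":0,"wy":-0.045,"wz":0,"claw":1},{"tx":-0.007,"ty":-0.001,"tz":0.028,"wx":0,"wy":-0.06,"wz":0,"claw":1},{"tx":-0.007,"ty":-0.001,"tz":0.031,"wx":0,"wy":-0.07,"wz":0,"claw":1},{"tx":-0.007,"ty":-0.001,"tz":0.031,"wx":0,"wy":-0.07,"wz":0,"claw":1}])

```text
clock: 14.55
eef_pos: [556.1, 174.7, 35.0]
tool_rot: [-3.14, 0.01, 2.954]
force: [-2.6, 1.3, -3.1]
width: 60.8
gripper_force: 67.4
```

```bash
python3 - <<'E'
from h import *
T,s=pose(); print(T[:3,3].round(1),s['tool_rot'],s['force'],s['torque'])
p=shot('wrist'); save(p,'w7.png'); P,u,v=cloud(p)
ex=np.array([np.cos(IY),np.sin(IY)]); ey=np.array([-ex[1],ex[0]]); d=P[:,:2]-IO; A=d@ex; B=d@ey
m=(abs(B)<22)&(A<10)&(A>-140)&(P[:,2]<100); b=np.arange(-140,10,4); i=np.digitize(A[m],b); print(' '.join(f'{b[k-1]+2}:{np.median(P[m][i==k][:,2]):.1f}' for k in range(1,len(b)) if (i==k).sum()>0))
E
```

```text
[556.1 174.7  35. ] [-3.14026623  0.01044584  2.95350011] [-2.60329729  1.28281216 -3.14726806] [0.21702467 0.55411214 0.16718661]
-138:18.8 -134:22.4 -130:58.8 -126:63.8 -122:64.7 -118:64.8 -114:64.8 -110:64.7 -106:65.1 -102:79.4 -98:78.7 -94:64.7 -90:64.7 -86:64.7 -82:64.8 -78:64.8 -74:64.7 -70:64.7 -66:34.9 -62:34.7 -58:50.2 -54:59.3 -50:59.7 -46:59.6 -42:59.5 -38:59.4 -34:59.4 -30:59.4 -26:59.7 -22:59.6 -18:59.5 -14:59.5 -10:59.4 -6:59.4 -2:59.4 2:59.3 6:59.1
```

jog_arm(plan=[{"tx":0,"ty":0,"tz":0.003,"wx":0,"wy":0,"wz":0,"claw":1},{"tx":0,"ty":0,"tz":0.005,"wx":0,"wy":0.004,"wz":0,"claw":1},{"tx":0,"ty":0,"tz":0.006,"wx":0,"wy":0.004,"wz":0,"claw":1},{"tx":0,"ty":0,"tz":0.006,"wx":0,"wy":0.004,"wz":0,"claw":1}])

```text
clock: 15.0
eef_pos: [556.0, 174.8, 33.8]
tool_rot: [-3.141, 0.004, 2.953]
force: [-4.5, 1.0, 4.6]
width: 60.6
gripper_force: 68.4
```

```bash
python3 - <<'E'
from h import *
T,s=pose(); print(T[:3,3].round(1),s['tool_rot'],s['force'],s['torque'])
p=shot('wrist'); save(p,'w7.png'); P,u,v=cloud(p)
ex=np.array([np.cos(IY),np.sin(IY)]); ey=np.array([-ex[1],ex[0]]); d=P[:,:2]-IO; A=d@ex; B=d@ey
m=(abs(B)<22)&(A<10)&(A>-70)&(P[:,2]<100); b=np.arange(-70,10,4); i=np.digitize(A[m],b); print(' '.join(f'{b[k-1]+2}:{np.median(P[m][i==k][:,2]):.1f}' for k in range(1,len(b)) if (i==k).sum()>0))
E
```

```text
[556.  174.8  33.8] [-3.14070401  0.00375029  2.95323812] [-4.45698471  1.00080762  4.62390788] [-0.0037385   0.57954837 -0.0171602 ]
-68:64.5 -64:34.9 -60:40.9 -56:53.5 -52:58.3 -48:58.4 -44:58.3 -40:58.3 -36:58.3 -32:58.2 -28:58.5 -24:58.5 -20:58.6 -16:58.5 -12:58.5 -8:58.5 -4:58.5 0:58.5 4:58.3
```

View pics/w7.png

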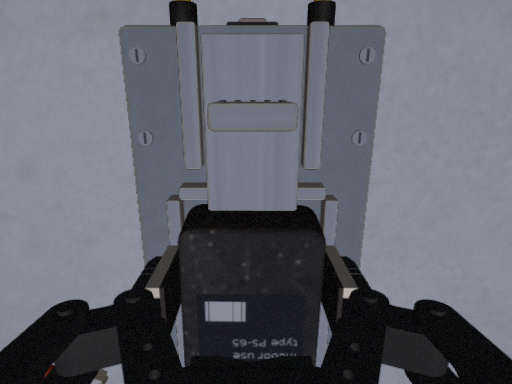

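The pack lies flat in the bay (top at 58.4 mm, nose end under the lip). The bolt tab is at image (253,117), and its tip is just short of the tail, so it was nudged forward a little but is clear. Release and rise.

jog_arm(plan=[{"tx":0,"ty":0,"tz":-0.003,"wx":0,"wy":0,"wz":0,"claw":0.6},{"tx":0,"ty":0,"tz":-0.003,"wx":0,"wy":0,"wz":0,"claw":0},{"tx":0,"ty":0,"tz":-0.003,"wx":0,"wy":0,"wz":0,"claw":0},{"tx":0,"ty":0,"tz":-0.003,"wx":0,"wy":0,"wz":0,"claw":0},{"tx":0,"ty":0,"tz":-0.003,"wx":0,"wy":0,"wz":0,"claw":0}])

```text
clock: 15.55
eef_pos: [556.4, 174.5, 34.2]
tool_rot: [-3.14, 0.005, 2.953]
force: [-0.4, -0.6, -0.3]
width: 85.1
gripper_force: 0.0
```

jog_arm(plan=[{"tx":0,"ty":0,"tz":-0.1,"wx":0,"wy":0,"wz":0,"claw":0},{"tx":0,"ty":0,"tz":-0.26,"wx":0,"wy":0,"wz":0,"claw":0},{"tx":0.15,"ty":0,"tz":-0.4,"wx":0,"wy":0,"wz":0,"claw":1},{"tx":0.3,"ty":0,"tz":-0.4,"wx":0,"wy":0,"wz":0,"claw":1},{"tx":0.3,"ty":0,"tz":-0.4,"wx":0,"wy":0,"wz":0,"claw":1},{"tx":0.3,"ty":0,"tz":-0.4,"wx":0,"wy":0,"wz":0,"claw":1}])

```text
clock: 16.15
eef_pos: [466.2, 192.3, 154.4]
tool_rot: [-3.141, 0.004, 2.955]
force: [0.7, 0.9, 0.4]
width: 28.1
gripper_force: 0.0
```

```bash
python3 - <<'E'
from h import *
T,s=pose(); print(T[:3,3].round(1),s['width'])
ex=np.array([np.cos(IY),np.sin(IY)]); ey=np.array([-ex[1],ex[0]])
for n in ('wrist','side'):
    p=shot(n); P,u,v=cloud(p); d=P[:,:2]-IO; A=d@ex; B=d@ey
    m=(abs(B)<15)&(A<80)&(A>-140)&(P[:,2]<90)&(P[:,2]>-5); b=np.arange(-140,80,4); i=np.digitize(A[m],b); print(n,' '.join(f'{b[k-1]+2}:{np.median(P[m][i==k][:,2]):.1f}' for k in range(1,len(b)) if (i==k).sum()>0))
    k=(A>-130)&(A<-80)&(abs(B)<25)&(P[:,2]>76)&(P[:,2]<84)
    if k.sum()>5: print('tab A',A[k].mean(),np.percentile(A[k],[2,98]),'B',np.percentile(B[k],[2,98]))
    save(p,'v_'+n+'.png')
E
```

```text
[466.2 192.3 154.4] 28.14413075775401
wrist -138:0.7 -134:23.1 -130:40.9 -126:59.6 -122:64.7 -118:64.8 -114:64.7 -110:64.8 -106:71.6 -102:79.6 -98:79.3 -94:64.5 -90:64.8 -86:64.7 -82:64.7 -78:64.7 -74:64.8 -70:64.6 -66:64.0 -58:53.5 -54:57.5 -50:57.7 -46:57.6 -42:57.6 -38:57.7 -34:57.7 -30:57.7 -26:58.0 -22:58.0 -18:58.0 -14:58.0 -10:58.0 -6:58.0 -2:58.1 2:58.1 6:58.1 10:58.2 14:58.1 18:58.1 22:58.1 26:58.1 30:58.1
tab A -102.5807408579368 [-106.04988709  -98.32954607] B [-11.89708185  13.12161307]
side -138:19.2 -134:20.3 -130:25.7 -126:58.2 -122:65.1 -118:65.7 -114:64.7 -110:65.8 -106:70.7 -102:78.8 -98:77.5 -94:66.5 -90:65.7 -86:65.2 -82:45.1 -78:27.1 -74:62.4 -70:63.9 -66:62.5 -62:33.5 -58:27.8 -54:57.8 -50:58.6 -46:58.2 -42:58.4 -38:58.9 -34:58.3 -30:58.3 -26:58.2 -22:59.5 -18:58.8 -14:58.1 -10:59.1 -6:59.0 -2:58.8 2:58.3 6:58.3 10:58.5 14:58.9 18:58.7 22:59.2 26:58.7 30:58.8 34:58.4 38:58.9 42:58.5 46:58.8 50:59.2 54:67.5 58:68.9 62:68.9 66:69.0 70:69.7 74:35.9
tab A -99.72166420338957 [-104.16241786  -96.06540228] B [-12.78601901  13.73672232]
```

Pack flat and released. The tab's back face is at A ≈ -107. I'll come down behind it with shut fingers.

jog_arm(plan=[{"tx":0.028,"ty":0,"tz":0,"wx":0,"wy":0,"wz":0,"claw":1},{"tx":0.028,"ty":0,"tz":0.05,"wx":0,"wy":0,"wz":0,"claw":1},{"tx":0.028,"ty":0,"tz":0.15,"wx":0,"wy":0,"wz":0,"claw":1},{"tx":0.028,"ty":0,"tz":0.25,"wx":0,"wy":0,"wz":0,"claw":1},{"tx":0.028,"ty":0,"tz":0.278,"wx":0,"wy":0,"wz":0,"claw":1},{"tx":0.028,"ty":0,"tz":0.278,"wx":0,"wy":0,"wz":0,"claw":1},{"tx":0.028,"ty":0,"tz":0.278,"wx":0,"wy":0,"wz":0,"claw":1}])

```text
clock: 16.95
eef_pos: [459.7, 193.2, 70.9]
tool_rot: [-3.141, 0.004, 2.953]
force: [-0.5, -0.2, 0.2]
width: -0.3
gripper_force: 0.0
```

jog_arm(plan=[{"tx":-0.02,"ty":0,"tz":0,"wx":0,"wy":0,"wz":0,"claw":1},{"tx":-0.04,"ty":0,"tz":0,"wx":0,"wy":0,"wz":0,"claw":1},{"tx":-0.06,"ty":0,"tz":0,"wx":0,"wy":0,"wz":0,"claw":1},{"tx":-0.08,"ty":0,"tz":0,"wx":0,"wy":0,"wz":0,"claw":1},{"tx":-0.095,"ty":0,"tz":0,"wx":0,"wy":0,"wz":0,"claw":1},{"tx":-0.105,"ty":0,"tz":0,"wx":0,"wy":0,"wz":0,"claw":1},{"tx":-0.105,"ty":0,"tz":0,"wx":0,"wy":0,"wz":0,"claw":1}])

```text
clock: 17.65
eef_pos: [490.7, 187.0, 70.5]
tool_rot: [-3.14, 0.004, 2.953]
force: [-0.4, 0.1, -0.2]
width: 0.0
gripper_force: 0.0
```

jog_arm(plan=[{"tx":-0.007,"ty":0,"tz":0,"wx":0,"wy":0,"wz":0,"claw":1},{"tx":-0.014,"ty":0,"tz":0,"wx":0,"wy":0,"wz":0,"claw":1},{"tx":-0.02,"ty":0,"tz":0,"wx":0,"wy":0,"wz":0,"claw":1},{"tx":-0.023,"ty":0,"tz":0,"wx":0,"wy":0,"wz":0,"claw":1}])

```text
clock: 18.05
eef_pos: [494.8, 186.1, 70.3]
tool_rot: [-3.139, 0.0, 2.954]
force: [-6.3, 1.7, 4.3]
width: 0.0
gripper_force: 3.3
```

```bash
python3 - <<'E'
from h import *
T,s=pose(); ex=np.array([np.cos(IY),np.sin(IY)]); ey=np.array([-ex[1],ex[0]])
print(T[:3,3].round(1),'A,B',(T[:2,3]-IO)@ex,(T[:2,3]-IO)@ey)
for n in ('wrist','side'):
    p=shot(n); P,u,v=cloud(p); d=P[:,:2]-IO; A=d@ex; B=d@ey
    k=(A>-130)&(A<-40)&(abs(B)<9)&(P[:,2]>60)&(P[:,2]<84); b=np.arange(-130,-36,3); i=np.digitize(A[k],b)
    print(n,' '.join(f'{b[j-1]+1.5}:{np.median(P[k][i==j][:,2]):.0f}' for j in range(1,len(b)) if (i==j).sum()))
    save(p,'z_'+n+'.png')
E
```

```text
[494.8 186.1  70.3] A,B -94.2746570927475 0.1790761597083268
wrist -128.5:60 -125.5:60 -122.5:60 -119.5:60 -116.5:60 -113.5:60 -110.5:60 -107.5:80 -104.5:75 -101.5:65 -98.5:65 -95.5:64 -50.5:66 -47.5:64 -44.5:63
side -122.5:61 -113.5:60 -110.5:60 -107.5:61 -104.5:78 -101.5:69 -98.5:69 -95.5:66 -92.5:66 -89.5:67 -86.5:74 -83.5:79 -80.5:80 -77.5:81 -74.5:74 -71.5:66 -68.5:66 -65.5:66 -62.5:66 -59.5:65 -56.5:65 -53.5:65 -50.5:65 -47.5:65 -44.5:64
```

jog_arm(plan=[{"tx":-0.006,"ty":0,"tz":0,"wx":0,"wy":0,"wz":0,"claw":1},{"tx":-0.01,"ty":0,"tz":0,"wx":0,"wy":0,"wz":0,"claw":1},{"tx":-0.01,"ty":0,"tz":0,"wx":0,"wy":0,"wz":0,"claw":1}])

```text
clock: 18.45
eef_pos: [494.9, 186.1, 70.3]
tool_rot: [-3.138, -0.005, 2.955]
force: [-10.0, 1.3, 7.9]
width: 0.1
gripper_force: 5.3
```

jog_arm(plan=[{"tx":0.06,"ty":0,"tz":0,"wx":0,"wy":0,"wz":0,"claw":1},{"tx":0.1,"ty":0,"tz":-0.1,"wx":0,"wy":0,"wz":0,"claw":1},{"tx":0.1,"ty":0,"tz":-0.25,"wx":0,"wy":0,"wz":0,"claw":1},{"tx":0.1,"ty":0,"tz":-0.4,"wx":0,"wy":0,"wz":0,"claw":1},{"tx":0.1,"ty":0,"tz":-0.5,"wx":0,"wy":0,"wz":0,"claw":1},{"tx":0.1,"ty":0,"tz":-0.5,"wx":0,"wy":0,"wz":0,"claw":1}])

```text
clock: 19.05
eef_pos: [473.3, 192.3, 224.9]
tool_rot: [3.137, 0.013, 2.953]
force: [0.2, -0.5, -0.8]
width: -0.0
gripper_force: 0.0
```

```bash
python3 - <<'E'
from h import *
T,s=pose(); ex=np.array([np.cos(IY),np.sin(IY)]); ey=np.array([-ex[1],ex[0]])
for n in ('wrist','side'):
    p=shot(n); P,u,v=cloud(p); d=P[:,:2]-IO; A=d@ex; B=d@ey
    k=(A>-130)&(A<60)&(abs(B)<11)&(P[:,2]>50)&(P[:,2]<84); b=np.arange(-130,60,4); i=np.digitize(A[k],b)
    print(n,' '.join(f'{b[j-1]+2}:{np.median(P[k][i==j][:,2]):.0f}' for j in range(1,len(b)) if (i==j).sum()))
    k=(A>-130)&(A<-50)&(abs(B)<11)&(P[:,2]>76)&(P[:,2]<84); print('tab',A[k].mean())
    k=(A>-60)&(A<-30)&(abs(B)<10)&(P[:,2]>63)&(P[:,2]<68); print('tip',np.percentile(A[k],99))
print(s['force'],s['clock'])
E
```

```text
wrist -128:58 -124:59 -120:59 -116:59 -112:59 -108:59 -104:62 -100:65 -96:65 -92:65 -88:65 -84:73 -80:80 -76:79 -72:66 -68:65 -64:65 -60:65 -56:65 -52:65 56:68
tab -80.81762130881005
tip -50.64060025255657
side -128:58 -124:60 -120:60 -116:59 -112:59 -108:60 -104:60 -100:67 -96:65 -92:65 -88:65 -84:65 -80:80 -76:75 -72:66 -68:66 -64:66 -60:66 -56:65 -52:65 -48:65 -44:59 -40:59 -36:59 -32:59 -28:58 -24:58 -20:59 -16:58 -12:59 -8:58 -4:59 0:59 4:59 8:59 12:60 16:59 20:59 24:58 28:59 32:59 36:60 40:58 44:59 48:59 52:58 56:68
tab -77.43377080470006
tip -44.22701137969423
[ 0.18687108 -0.50873623 -0.75021928] 19.05
```

jog_arm(plan=[{"tx":0.2,"ty":0.8,"tz":0,"wx":0,"wy":0,"wz":0,"claw":1},{"tx":0.2,"ty":0.8,"tz":0,"wx":0,"wy":0,"wz":0,"claw":1},{"tx":0.2,"ty":0.8,"tz":0,"wx":0,"wy":0,"wz":0,"claw":1},{"tx":0.2,"ty":0.8,"tz":0,"wx":0,"wy":0,"wz":0,"claw":1},{"tx":0.2,"ty":0.8,"tz":0,"wx":0,"wy":0,"wz":0,"claw":1},{"tx":0.2,"ty":0.8,"tz":0,"wx":0,"wy":0,"wz":0,"claw":1},{"tx":0.2,"ty":0.8,"tz":0,"wx":0,"wy":0,"wz":0,"claw":1}])

```text
clock: 19.85
eef_pos: [454.4, 438.5, 217.3]
tool_rot: [-3.137, 0.002, 2.956]
force: [0.3, -1.3, -0.2]
width: -0.3
gripper_force: 0.0
```

```bash
python3 - <<'E'
from h import *
ex=np.array([np.cos(IY),np.sin(IY)]); ey=np.array([-ex[1],ex[0]])
for n in ('top','side','wrist'):
    p=shot(n); P,u,v=cloud(p); d=P[:,:2]-IO; A=d@ex; B=d@ey
    if n=='top': 
        a=p['img'][140:260,180:280]; cv2.imwrite('pics/end.png',cv2.resize(a[:,:,::-1],None,fx=5,fy=5,interpolation=cv2.INTER_CUBIC))
    k=(A>-130)&(A<-50)&(abs(B)<11)&(P[:,2]>76)&(P[:,2]<84); print(n,'tab',k.sum(),A[k].mean() if k.any() else 0)
    k=(A>-130)&(A<60)&(abs(B)<11)&(P[:,2]>50)&(P[:,2]<84); b=np.arange(-66,-36,2); i=np.digitize(A[k],b)
    print(' '.join(f'{b[j-1]+1}:{np.median(P[k][i==j][:,2]):.0f}' for j in range(1,len(b)) if (i==j).sum()))
    k=(A>-72)&(A<-58)&(abs(B)<31)&(abs(B)>18)&(P[:,2]>32)&(P[:,2]<38); print('stop',A[k].mean() if k.any() else 0)
E
```

```text
top tab 20 -79.66854039012134
-65:64 -63:64 -61:65 -59:64 -57:65 -55:64 -53:65 -51:64 -49:64 -47:65 -45:57 -43:55 -41:57 -39:57
stop -63.9131205714746
side tab 15 -77.23345009238285
-65:65 -63:65 -61:66 -59:64 -57:66 -55:65 -53:65 -51:64 -49:66 -47:65 -45:64 -43:59 -41:58 -39:58
stop -63.32019984668243
wrist tab 146 -80.92541900889853
-65:64 -63:64 -61:65 -59:65 -57:64 -55:64 -53:64 -51:65 -49:64 -47:64 -41:58 -39:57
stop -64.50331198833571
```

View pics/end.png

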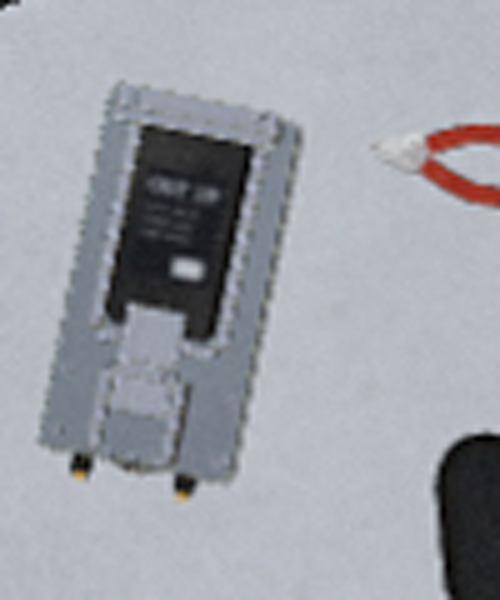

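The final top view shows the pack in the bay with its nose under the lip (190,105) and the bolt over its tail (150,330). Relative to the tail stop, the three cameras put the tab at about -79 mm, which is home, and 10 N on it met a hard stop. The arm is clear.

```bash
python3 -c "
from cell import ctrl
print(ctrl.finish_job())"
```

```text
the job is handed in; nothing more can be done
None
```

The pack is in the instrument's bay with its nose under the lip, lying flat, and the bolt is home over the tail; I handed the job in at about 20 s. The bolt was nudged roughly 8–10 mm forward while I was hooking the nose in, before I slid it home. The handover returned no verdict.

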